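Empty and stack the knob trays

TASK

Tip the round drawer knobs out of the three yellow trays into the grey bin, then stack every tray on the bench, emptied ones included and in any order, lengthwise on the wooden stand, each with its keel down between the lips below. Stagger the stack so that tray ends stick out as finger grips: the first tray about 15 mm from the stand's middle towards its red end, the second about 15 mm from the middle towards the other end, and so on alternately. Leave the glue, paint tin and tape where they are.

Things in the scene. Friction and masses are not known exactly. Their poses are not given: they have to be found in the camera images.
- full_a: Yellow stacking tray with 3 knobs, 160 long (x) x 60 wide (y) x 35 mm high, 160 g, ends alike; origin: centre of underside. A gutter: side walls 8 mm thick (outer faces y = +-30, inner +-22 mm), their tops (z 35 mm) are the lips; floor z 9 mm; keel 150 x 34 mm below (z 0 to 5). Long side roughly along world y at the start. Grip across the 60 mm at mid length from above
- full_b: Yellow tray with 3 knobs, same shape as full_a. Both ends have only a low ramp, 5 mm high: knobs roll out over an end when the tray is tipped lengthwise by 55 to 60 degrees (shake if one sticks). To stack, its keel (5 mm deep) goes between the lips below, 5 mm play each side, free to slide endwise; its shoulders (z 5 mm) rest on those lips: 30 mm pitch
- full_c: Yellow tray with 2 knobs, same shape, size and origin as full_a (160 x 60 x 35 mm, keel below)
- empty_a: Blue empty tray, same shape, size and origin as full_a (160 x 60 x 35 mm, keel below); may be absent
- empty_b: Green empty tray, same shape, size and origin as full_a (160 x 60 x 35 mm, keel below); may be absent
- empty_c: White empty tray, same shape, size and origin as full_a (160 x 60 x 35 mm, keel below); may be absent
- knob_a0: round drawer knob: dark wooden ball, 26 mm diameter, with a brass stem (14 mm across, 2.5 mm proud along its x), 25 g; origin: ball centre. Starts in tray full_a, high enough to keep another tray from seating on top
- knob_a1: round drawer knob: dark wooden ball, 26 mm diameter, with a brass stem (14 mm across, 2.5 mm proud along its x), 25 g; origin: ball centre. Starts in tray full_a, high enough to keep another tray from seating on top
- knob_a2: round drawer knob: dark wooden ball, 26 mm diameter, with a brass stem (14 mm across, 2.5 mm proud along its x), 25 g; origin: ball centre. Starts in tray full_a, high enough to keep another tray from seating on top
- knob_b0: round drawer knob: dark wooden ball, 26 mm diameter, with a brass stem (14 mm across, 2.5 mm proud along its x), 25 g; origin: ball centre. Starts in tray full_b, high enough to keep another tray from seating on top
- knob_b1: round drawer knob: dark wooden ball, 26 mm diameter, with a brass stem (14 mm across, 2.5 mm proud along its x), 25 g; origin: ball centre. Starts in tray full_b, high enough to keep another tray from seating on top
- knob_b2: round drawer knob: dark wooden ball, 26 mm diameter, with a brass stem (14 mm across, 2.5 mm proud along its x), 25 g; origin: ball centre. Starts in tray full_b, high enough to keep another tray from seating on top
- knob_c0: round drawer knob: dark wooden ball, 26 mm diameter, with a brass stem (14 mm across, 2.5 mm proud along its x), 25 g; origin: ball centre. Starts in tray full_c, high enough to keep another tray from seating on top
- knob_c1: round drawer knob: dark wooden ball, 26 mm diameter, with a brass stem (14 mm across, 2.5 mm proud along its x), 25 g; origin: ball centre. Starts in tray full_c, high enough to keep another tray from seating on top
- stand: fixed wooden stacking stand, base 212 x 76 x 8 mm, with two lips along its x (200 mm long, outer faces y = +-30, inner +-22 mm, tops z = 20 mm). Origin: centre of underside, on the bench. A red block 12 mm high marks its +x end. The first tray's origin comes to z = 15 mm, the second's to 45 mm, and so on
- bin: fixed grey open bin, 180 x 180 x 65 mm high, walls 5 mm. Origin: centre of the underside, on the bench
- glue: bystander: loose white glue bottle, 52 mm across, 150 mm tall; origin at its underside
- paint_tin: bystander: loose paint tin, 80 mm across, 85 mm tall; origin at its underside
- tape_roll: bystander: loose roll of blue tape, 90 mm across, 25 mm tall; origin at its underside
- offcut: bystander: loose wood offcut, 50 x 30 x 18 mm; origin at its underside

How it is judged:
By the outcome, as a careful person would: the job done as asked, in the order asked, and still so for the second after the job is handed in, with the robot touching nothing.
Of empty_a, empty_b, empty_c only 1 to 3 are there at a start; the rules pass over those that are not, and their reading is None.
At some moment in a run one of empty_a, empty_b, empty_c may be knocked a few centimetres aside while the robot is not near it.
It also fails if it takes over 210 s, if anything falls off the work surface, if the arm or the gripper's body presses on something with over 40 N, if the wrist force passes 120 N, or if a joint passes its speed limit or range.

ROBOT

A 6-joint arm with a two-finger parallel gripper is mounted at the origin on the work surface. World frame = base frame: x ahead of the robot, y to its left, z up, the work surface at z = 0. Lengths are in m, angles in rad, forces in N, time in s.
With the tool pointing down it reaches from about 0.35 to 0.725 m from the base axis. Payload 4.3 kg.
Tool frame: the origin (TCP) lies midway between the tips of the shut fingers; the grasp point (between the pads) lies 19 mm behind it; z points along the fingers, y is the line along which they close (so a half turn about z gives the same grasp; the last joint's range is limited). The gripper opens to 85 mm and grips with 20 to 120 N. Pads are 22 mm wide; open, the fingers measure 114 mm over their backs; the gripper's body (76 mm by 85 mm) begins 54 mm behind the grasp point. The pads swing forward as they close: fully open they stand 13 mm farther back than shut.
Start: joints at [-1.286, 0.377, 0.081, 1.274, 0, 1.46], TCP at [0.221, -0.531, 0.231] pointing down, gripper open.
Joint ranges: [-2.72, 2.72], [-0.84, 1.66], [-1.02, 1.22], [-1.77, 2.12], [-1.37, 1.28], [-3.14, 3.14]. Speed limits (rad/s): [2.57, 2.57, 3.14, 3.14, 3.14, 3.14].

INTERFACE

Orientations are given as a rotation vector (axis times angle).
In Python, from workcell import manip gives the robot as it stands.
- The arm moves only by the shell command python3 jog.py 'ROWS' [FORCE]. ROWS is a JSON object whose key "increments" holds a list of rows, 1 to 5 of them, each of 7 numbers: the finger opening in m, then dx, dy, dz in m, then a rotation vector rx, ry, rz in rad; each row is the pose to reach, as a shift and turn from the pose commanded when the command began, along the tool's axes at that moment; what a row does not reach only later rows make up. A row lasts 1/10 s, in which the tool goes at most 0.05 m and 0.15 rad, less where a joint would pass 70% of its speed; a pose out of reach is approached as far as the arm can. The fingers move at their own pace and stop on an object; FORCE is the grip in N (left out, the last holds). Time passes only in rows, so rows that do not move let the fingers close. It prints the time, the measured TCP pose, the force, the opening and the grip force at its end. Input that does not fit is refused with a message, and nothing moves.
- manip.state(): the state, without advancing time (a new reading comes with each control period).
- manip.camera(name): name is "side" or "top" or "wrist"; returns a dict with "color" (480x640x3 uint8, red, green, blue), "intrinsics" (3x3 intrinsics, pixels), "view" (4x4, takes a point from world to camera coordinates); the wrist camera has in their place "T_tool_cam" (4x4, takes a point from camera to tool coordinates, whose origin is the TCP and whose axes are the flange's). Camera axes: x right, y down, z forward; pixel columns grow to the right and rows downward; lengths in m; the calibration is good to about 2 mm. A picture is of the moment at which its call begins: read the wrist's pose just before it. There is no depth.
- manip.close_job(): hands the job in; it is judged then, once.
The state is a dict: "time_s": time; "q": joint angles; "joint_velocities": joint speeds; "tau": joint torques, N m; "tool_pos": TCP position; "ee_rot": TCP orientation; "wrist_force": force on the tool from outside, world axes, zero at the start; "ft_torque": the same for the moment, N m; "gripper_width": finger opening in m; "finger_force": force on a finger pad.
Only numpy, scipy, OpenCV 4.12 (cv2) and the standard library are available. Lean on these libraries where they do the work, as an engineer would, in place of code of your own. Each camera call takes 0.05 s, during which the arm holds its last target. There are 200 camera calls.

## Working session

There is one attempt and no reset: what is moved stays moved. The work goes in short steps, Python scripts to look and compute and a shell command to move; the robot and the scene stay as the last step left them, time stands still between calls to the robot, and variables do not carry over. Pictures are saved under pics/ and viewed, at most 14 in all, crops included, and the job is handed in when it is done.

```bash
ls; mkdir -p pics; python3 - <<'E'
from workcell import manip
import cv2
s=manip.state(); print({k:(v if not hasattr(v,'tolist') else v.tolist()) for k,v in s.items()})
for n in("top","side"):
    c=manip.camera(n); cv2.imwrite(f"pics/{n}0.png",c["color"][:,:,::-1]); print(n,c["intrinsics"],c["view"])
E
```

```text
jog.py
pics
workcell.py
{'time_s': 0.0, 'q': [-1.28629569719866, 0.3780458771273662, 0.07966644199212136, 1.2743403289521613, 2.3274251550179186e-05, 1.4605046180444259], 'joint_velocities': [-0.0007605108597693799, 0.0017643621290294696, 0.0006201830255190582, 0.0003720729748237901, -0.0018286976020225666, -0.000987495424698438], 'tau': [0.00048353971578762867, -46.36079549789429, 26.98730707168579, 0.020962837734259665, -0.00011399782579246676, 2.582921396765414e-06], 'tool_pos': [0.22099925496118772, -0.5301740094783076, 0.2303863313223139], 'ee_rot': [-3.078703750383674, -0.6157426652064959, 0.00022627983334791053], 'wrist_force': [-0.4906273577342469, -0.940668702295129, 0.7682016195256705], 'ft_torque': [-0.010094471522671676, 0.0038889681095063255, 0.000162635492718301], 'finger_force': 0.0, 'gripper_width': 0.08550598191010514}
top [[487.06980061   0.         321.15867264]
 [  0.         487.06980061 234.13136685]
 [  0.           0.           1.        ]] [[ 0.10836954 -0.99409764  0.00509137 -0.13422776]
 [-0.97379336 -0.10718347 -0.20059459  0.6023408 ]
 [ 0.19995632  0.0167804  -0.97966111  0.95895902]
 [ 0.          0.          0.          1.        ]]
side [[500.3156605    0.         318.93365475]
 [  0.         500.3156605  242.16449343]
 [  0.           0.           1.        ]] [[-0.97709967 -0.21251172 -0.01072417  0.57988483]
 [-0.14587751  0.70571227 -0.69331807  0.18559845]
 [ 0.1549064  -0.67587644 -0.7205519   0.93450511]
 [ 0.          0.          0.          1.        ]]
```

View pics/top0.png

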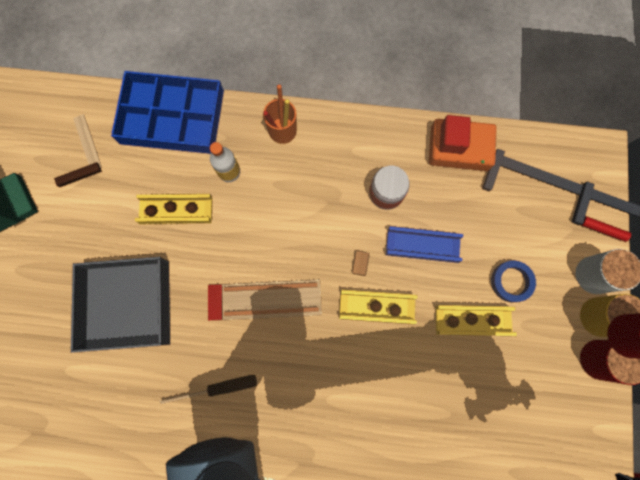

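View pics/side0.png

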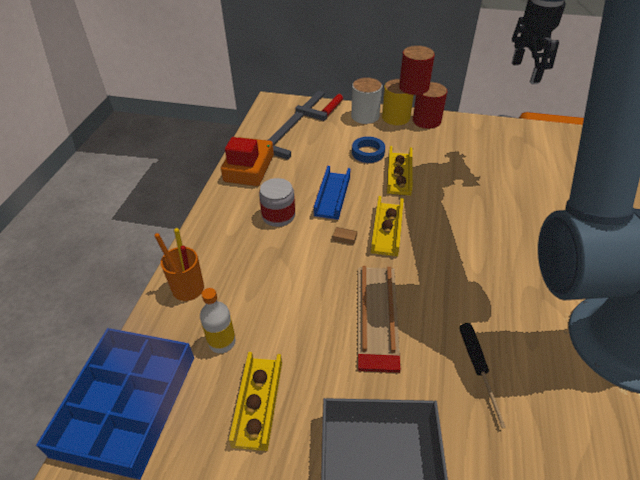

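The top view shows yellow trays at px (174,208), (377,306, two knobs) and (475,320). The one empty tray is blue, at (424,244). The stand lies at (210–320, 300) with its red end on the left, and the bin is at (121,305). The glue stands at (222,160), close to the left tray. The side view agrees with this.

```bash
cat > h.py <<'E'
import numpy as np, cv2
from scipy.spatial.transform import Rotation as Ro
from workcell import manip
HSV={'yellow':((22,120,70),(34,255,255)),'blue':((108,110,60),(122,255,255)),'red':((0,170,90),(6,255,255)),'dark':((0,0,0),(180,255,75))}
def mask(img,c):
    return cv2.inRange(cv2.cvtColor(img,cv2.COLOR_RGB2HSV),*map(np.array,HSV[c]))
def cam(n):
    if n=="wrist":
        s=manip.state(); c=manip.camera(n); T=np.eye(4); T[:3,:3]=Ro.from_rotvec(s['ee_rot']).as_matrix(); T[:3,3]=s['tool_pos']
        c["view"]=np.linalg.inv(T@np.array(c["T_tool_cam"]))
    else: c=manip.camera(n)
    return c
def rays(c,uv):
    uv=np.atleast_2d(np.float64(uv)); K=c["intrinsics"];V=np.array(c["view"])
    d=np.c_[uv,np.ones(len(uv))]@np.linalg.inv(K).T@V[:3,:3]
    return -V[:3,:3].T@V[:3,3], d/np.linalg.norm(d,axis=1)[:,None]
def plane(c,uv,z):
    o,d=rays(c,uv); return (o+d*((z-o[2])/d[:,2])[:,None])[:,:2]
def tri(c1,u1,c2,u2):
    o1,d1=rays(c1,u1);o2,d2=rays(c2,u2);out=[]
    for a,b in zip(d1,d2):
        t=np.linalg.lstsq(np.c_[a,-b],o2-o1,rcond=None)[0]; p,q=o1+a*t[0],o2+b*t[1]
        out.append(np.r_[(p+q)/2,np.linalg.norm(p-q)])
    return np.array(out)
def proj(c,P):
    V=np.array(c["view"]);X=(np.atleast_2d(P)@V[:3,:3].T+V[:3,3])@np.array(c["intrinsics"]).T; return X[:,:2]/X[:,2:]
def blobs(m,amin):
    cs,_=cv2.findContours(cv2.morphologyEx(m,cv2.MORPH_CLOSE,np.ones((5,5))),cv2.RETR_EXTERNAL,cv2.CHAIN_APPROX_NONE)
    return [k[:,0] for k in cs if cv2.contourArea(k)>amin]
def rect(c,k,z):
    """(centre, long, short, heading of the long axis) of contour k cast on plane z"""
    (x,y),(a,b),t=cv2.minAreaRect((plane(c,k,z)*1000).astype(np.float32))
    if a<b:a,b,t=b,a,t+90
    return np.array([x,y])/1000,a,b,(t%180)
def st():
    s=manip.state();R=Ro.from_rotvec(s['ee_rot']).as_matrix()
    return s,np.array(s['tool_pos']),R
def togo(target,zdir=None):
    s,p,R=st(); return R.T@(np.array(target)-p)
E
python3 - <<'E'
from h import *
np.set_printoptions(precision=4,suppress=True)
C={n:cam(n) for n in("top","side")}
for n,c in C.items():
    print(n,'cam at',rays(c,[[0,0]])[0])
    for col,am in(('yellow',600),('blue',600),('red',200)):
        for k in blobs(mask(c["color"],col),am):
            r=rect(c,k,.035 if col!='red' else .012)
            if r[1]<260: print(n,col,r[0],np.round(r[1:],1),cv2.boundingRect(k))
    for (x,y,w,h) in [cv2.boundingRect(k) for k in blobs(mask(c["color"],'yellow'),600)]:
        g=mask(c["color"][y:y+h,x:x+w],'dark'); 
        print(' knobs',[(k.mean(0)+[x,y]).round(1).tolist() for k in blobs(g,15)])
E
```

```text
top cam at [ 0.4094 -0.085   1.061 ]
top yellow [ 0.473  -0.4064] [164.6  59.9  95.1] (436, 305, 81, 31)
top yellow [ 0.479  -0.2021] [160.1  60.6  92.4] (339, 290, 78, 34)
top yellow [0.6413 0.2583] [161.5  62.7  96.3] (135, 194, 76, 29)
top blue [ 0.5634 -0.4853] [81.4 80.4 96.2] (496, 262, 39, 39)
top blue [ 0.6225 -0.289 ] [156.9  58.7  90.1] (388, 227, 74, 34)
top blue [0.8641 0.3099] [231.  175.5  90.1] (112, 71, 110, 81)
top red [0.4518 0.1435] [73.  27.9  8.6] (208, 285, 14, 35)
top red [ 0.7038 -0.6932] [104.4  23.3  74.8] (583, 217, 48, 24)
top red [ 0.8908 -0.349 ] [ 89.2  62.6 179.9] (441, 116, 30, 37)
 knobs [[452.5, 321.5], [492.3, 319.7], [471.0, 318.6]]
 knobs []
 knobs [[151.0, 210.2], [191.5, 207.2], [170.4, 206.1]]
side cam at [0.4489 0.6239 0.8083]
side yellow [0.6406 0.268 ] [169.6  63.7  97. ] (229, 352, 53, 99)
side yellow [ 0.5091 -0.6844] [194.2  83.9  94.9] (382, 88, 31, 37)
side blue [0.8621 0.3112] [236.7 182.5  89.9] (36, 328, 158, 152)
side blue [ 0.6205 -0.2745] [186.9  62.4  90.1] (314, 166, 36, 53)
side blue [ 0.5618 -0.4579] [110.9  82.7  91.6] (352, 137, 33, 26)
side red [0.452  0.1456] [74.  29.4  9. ] (358, 354, 42, 16)
side red [ 0.8971 -0.4181] [108.6  96.4  90.7] (225, 137, 33, 28)
 knobs [[253.6, 426.5], [253.2, 401.7], [259.4, 376.7]]
 knobs [[388.7, 218.7], [399.6, 170.8], [377.3, 156.5]]
 knobs [[403.8, 90.2], [384.0, 93.3]]
```

```bash
python3 - <<'E'
from h import *
np.set_printoptions(precision=4,suppress=True)
t=cv2.imread("pics/top0.png");s=cv2.imread("pics/side0.png")
a=cv2.resize(t[245:360,60:330],None,fx=2.9,fy=2.9,interpolation=cv2.INTER_CUBIC)  # 783x333
b=cv2.resize(s[250:380,340:430],None,fx=2,fy=2,interpolation=cv2.INTER_CUBIC) #180x260
o=np.zeros((600,800,3),np.uint8);o[:a.shape[0],:a.shape[1]]=a;o[338:338+260,:180]=b
c2=cv2.resize(s[120:250,300:430],None,fx=2,fy=2,interpolation=cv2.INTER_CUBIC);o[338:598,200:460]=c2
cv2.imwrite("pics/crop1.png",o)
ct,cs=cam("top"),cam("side")
print(tri(ct,[[151,210.2],[170.4,206.1],[191.5,207.2]],cs,[[253.6,426.5],[253.2,401.7],[259.4,376.7]]))
# matching hull corners of trays in two views
def corners(c,k):
    p=cv2.boxPoints(cv2.minAreaRect((plane(c,k,.035)*1000).astype(np.float32)))/1000
    return proj(c,np.c_[p,np.full(4,.035)])
def near(c,col,xy):
    ks=[k for k in blobs(mask(c["color"],col),300)]
    return min(ks,key=lambda k:np.linalg.norm(rect(c,k,.035)[0]-xy))
for col,xy in(('yellow',(.641,.26)),('blue',(.622,-.28))):
    A,B=corners(ct,near(ct,col,xy)),corners(cs,near(cs,col,xy))
    pa,pb=plane(ct,A,.035),plane(cs,B,.035)
    j=[np.argmin(np.linalg.norm(pb-p,axis=1)) for p in pa]
    print(col,tri(ct,A,cs,B[j]))
E
```

```text
[[0.6339 0.3103 0.021  0.0004]
 [0.6476 0.2696 0.0209 0.0007]
 [0.6506 0.2232 0.0208 0.    ]]
yellow [[0.6033 0.3417 0.0186 0.0021]
 [0.6204 0.1762 0.0287 0.0001]
 [0.6839 0.1834 0.0279 0.0011]
 [0.6676 0.3491 0.0177 0.0007]]
blue [[ 0.5967 -0.2148  0.003   0.0033]
 [ 0.5913 -0.3671  0.0361  0.0039]
 [ 0.6519 -0.367   0.0358  0.0003]
 [ 0.6596 -0.2145  0.0028  0.0009]]
```

View pics/crop1.png

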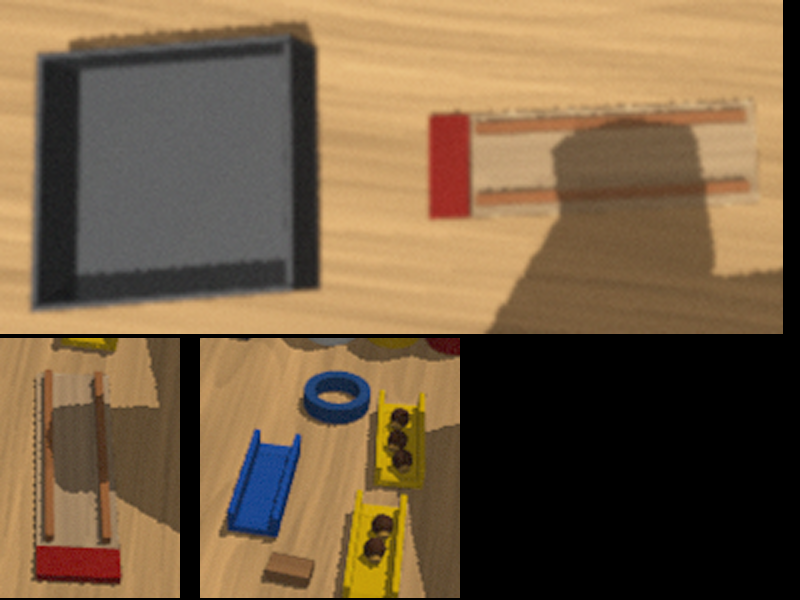

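Crop: the stand's red block is at u 429–471 and its lips run from (476,128/199) to (749,115/185). The bin rim corners are at about (38,52), (292,38), (290,290) and (33,308). In the side crop the lips run (48,538)–(48,372) and (106,540)–(98,374).

```bash
python3 - <<'E'
from h import *
np.set_printoptions(precision=4,suppress=True)
ct,cs=cam("top"),cam("side")
f=lambda p:np.array(p)/2.9+[60,245]
g=lambda p:(np.array(p)-[0,338])/2.+[340,250]
L=tri(ct,f([[476,128],[748,115],[476,199],[750,185]]),cs,g([[48,538],[48,372],[106,540],[98,374]]))
print(L,L[:,:3].mean(0))
P=plane(ct,f([[476,128],[748,115],[476,199],[750,185]]),.02); print('lips on z20',P,P.mean(0), np.degrees(np.arctan2(*(P[0]+P[2]-P[1]-P[3])[::-1])),np.linalg.norm(P[0]-P[1]))
E_=plane(ct,f([[429,166],[759,152]]),.008); print('ends',E_,E_.mean(0),np.linalg.norm(E_[0]-E_[1]))
B=plane(ct,f([[38,52],[292,38],[290,290],[33,308]]),.065); print('bin',B,B.mean(0),[np.linalg.norm(B[i]-B[i-1]) for i in range(4)])
for n,uv in(('glue',[[231,178]]),('tin',[[390,200]])): print(n,plane(ct,uv,0))
s,p,R=st(); print(p,R)
E
```

```text
[[ 0.4811  0.1271  0.0113  0.0005]
 [ 0.5121 -0.0721  0.0111  0.0006]
 [ 0.4294  0.1191  0.0127  0.0001]
 [ 0.4607 -0.0792  0.0121  0.0014]] [0.4708 0.0237 0.0118]
lips on z20 [[ 0.4803  0.1253]
 [ 0.5116 -0.0722]
 [ 0.4293  0.1177]
 [ 0.461  -0.0793]] [0.4705 0.0229] 99.05812147524836 0.20000514546583223
ends [[ 0.4496  0.1581]
 [ 0.4864 -0.0832]] [0.468  0.0375] 0.24406065244127464
bin [[0.4967 0.4327]
 [0.5262 0.2557]
 [0.3535 0.2266]
 [0.3227 0.3991]] [0.4248 0.3285] [np.float64(0.17725286610504537), np.float64(0.17948133552787135), np.float64(0.17512939933491195), np.float64(0.1751797817029914)]
glue [[0.733  0.1512]]
tin [[ 0.7211 -0.2128]]
[ 0.2211 -0.5307  0.2312] [[ 0.9231  0.3846 -0.0001]
 [ 0.3846 -0.9231  0.0002]
 [ 0.     -0.0002 -1.    ]]
```

Stand: middle (0.4705, 0.023), heading 99.06°, measured lip length 200 mm, which matches the text. Bin centre is (0.425, 0.3285). First I move above the tray at (0.473, -0.406).

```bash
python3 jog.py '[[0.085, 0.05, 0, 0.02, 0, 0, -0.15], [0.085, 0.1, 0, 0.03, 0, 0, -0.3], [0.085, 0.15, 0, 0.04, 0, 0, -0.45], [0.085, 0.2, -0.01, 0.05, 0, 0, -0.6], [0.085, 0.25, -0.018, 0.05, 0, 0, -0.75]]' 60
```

```text
refused: ROWS must be an object with the rows under "increments". Nothing was moved.
```

Wrong form. The message asks for an object with the rows under "increments", so I'll send the same numbers that way.

```bash
python3 jog.py '{"increments":[[0.085, 0.05, 0, 0.02, 0, 0, -0.15], [0.085, 0.1, 0, 0.03, 0, 0, -0.3], [0.085, 0.15, 0, 0.04, 0, 0, -0.45], [0.085, 0.2, -0.01, 0.05, 0, 0, -0.6], [0.085, 0.25, -0.018, 0.05, 0, 0, -0.75]]}' 60; python3 jog.py '{"increments":[[0.085, 0, 0, 0, 0, 0, -0.15], [0.085, 0, 0, 0, 0, 0, -0.3], [0.085, 0, 0, 0, 0, 0, -0.45], [0.085, 0, 0, 0, 0, 0, -0.515], [0.085, 0, 0, 0, 0, 0, -0.515]]}'
cat > go.py <<'E'
# go.py x y z [heading of tool y, deg]: shift and turn still to go, in the tool's axes (tool kept straight down)
import sys
from h import *
np.set_printoptions(precision=4,suppress=True)
s,p,R=st(); a=list(map(float,sys.argv[1:]))
print('pos',p,'yhead %.2f'%np.degrees(np.arctan2(R[1,1],R[0,1])),'tilt',R[:,2],'q',np.round(s['q'],2),'t %.1f'%s['time_s'])
d=R.T@(np.array(a[:3])-p); print('go',d)
if len(a)>3:
    h=np.radians(a[3]);y=np.array([np.cos(h),np.sin(h),0]);z=np.array([0,0,-1.]);T=np.c_[np.cross(y,z),y,z]
    print('turn',Ro.from_matrix(R.T@T).as_rotvec())
E
python3 go.py 0.473 -0.406 0.15 5.1
```

```text
time_s: 0.9
tool_pos: [0.439, -0.4207, 0.1801]
ee_rot: [-2.634, -1.708, 0.001]
wrist_force: [0.2, -0.1, 0.1]
gripper_width: 0.0851
finger_force: 0.0
time_s: 1.4
tool_pos: [0.4382, -0.4222, 0.1815]
ee_rot: [2.12, 2.318, -0.0]
wrist_force: [-0.3, -0.5, -0.5]
gripper_width: 0.0852
finger_force: 0.0
pos [ 0.4382 -0.4222  0.1815] yhead 5.10 tilt [-0.     -0.0001 -1.    ] q [-0.87  0.46  0.08  1.19 -0.    0.61] t 1.4
go [0.0131 0.0361 0.0315]
turn [-0.      0.0001 -0.    ]
```

```bash
cat > wl.py <<'E'
# wl.py name colour: wrist look; saves picture and reports tray contours cast on z=35 mm
import sys,pickle
from h import *
np.set_printoptions(precision=4,suppress=True)
c=cam("wrist"); cv2.imwrite(f"pics/{sys.argv[1]}.png",c["color"][:,:,::-1])
pickle.dump({k:np.array(c[k]) for k in("color","intrinsics","view")},open(f"pics/{sys.argv[1]}.pkl","wb"))
print('cam',rays(c,[[0,0]])[0])
for k in blobs(mask(c["color"],sys.argv[2]),2000):
    r=rect(c,k,.035); print(r[0],np.round(r[1:],1),cv2.boundingRect(k))
E
python3 wl.py w1 yellow; python3 jog.py '{"increments":[[0.085, 0.006, 0.018, 0.016, 0, 0, 0], [0.085, 0.013, 0.036, 0.031, 0, 0, 0], [0.085, 0.013, 0.036, 0.031, 0, 0, 0], [0.085, 0.013, 0.036, 0.031, 0, 0, 0]]}'; python3 wl.py w2 yellow
```

```text
cam [ 0.4321 -0.3564  0.3221]
[ 0.471  -0.4079] [157.3  60.   95. ] (319, 78, 97, 232)
time_s: 1.85
tool_pos: [0.4729, -0.4052, 0.1493]
ee_rot: [-2.118, -2.317, 0.0]
wrist_force: [-0.5, 0.5, 0.1]
gripper_width: 0.0853
finger_force: 0.0
cam [ 0.4671 -0.3395  0.29  ]
[ 0.4716 -0.4078] [157.8  59.5  95. ] (259, 99, 105, 252)
[ 0.4816 -0.2829] [58.9 11.7  5. ] (295, 0, 111, 25)
```

View pics/w1.png

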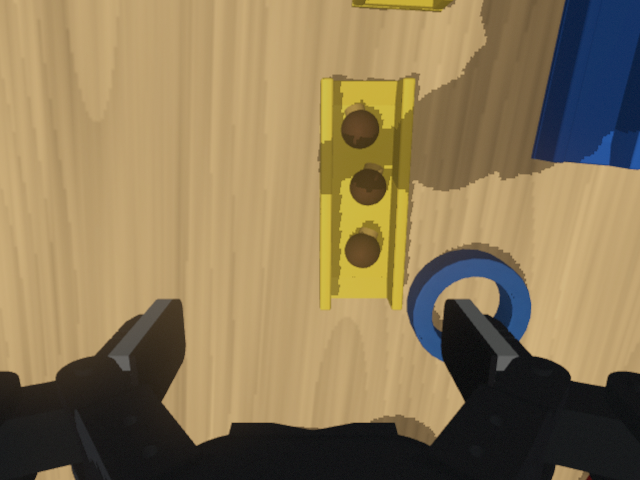

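The wrist view shows the tray at px (319–416, 78–310), with three balls in it and the tape beside it at (470,305). I check its height from the two wrist views, then go down and grip.

```bash
python3 - <<'E'
import pickle
from h import *
np.set_printoptions(precision=4,suppress=True)
P=[]
cs=[pickle.load(open(f"pics/w{i}.pkl","rb")) for i in(1,2)]
for c in cs:
    k=max(blobs(mask(c["color"],'yellow'),2000),key=cv2.contourArea)
    q=cv2.boxPoints(cv2.minAreaRect(k.astype(np.float32))); P.append(q[np.lexsort((q[:,0],))] if 0 else np.array(sorted(q.tolist(),key=lambda v:(v[1]>200,v[0]))))
print(tri(cs[0],P[0],cs[1],P[1]))
E
python3 jog.py '{"increments":[[0.085, -0.0027, -0.0017, 0.04, 0, 0, 0], [0.085, -0.0027, -0.0017, 0.08, 0, 0, 0], [0.085, -0.0027, -0.0017, 0.11, 0, 0, 0], [0.085, -0.0027, -0.0017, 0.13, 0, 0, 0], [0.085, -0.0027, -0.0017, 0.145, 0, 0, 0]]}' 60
python3 go.py 0.4715 -0.408 0.004 5.0
```

```text
[[ 0.4345 -0.3314  0.028   0.0004]
 [ 0.4941 -0.3266  0.0331  0.0003]
 [ 0.4464 -0.4802  0.0521  0.0018]
 [ 0.5104 -0.4748  0.0518  0.0024]]
time_s: 2.4
tool_pos: [0.4705, -0.409, 0.0043]
ee_rot: [-2.121, -2.316, 0.0]
wrist_force: [0.4, -0.6, 0.7]
gripper_width: 0.085
finger_force: 0.0
pos [ 0.4705 -0.409   0.0043] yhead 5.02 tilt [-0.0009  0.0006 -1.    ] q [-0.82  0.63 -0.13  0.82 -0.    0.67] t 2.4
go [0.0009 0.0011 0.0003]
turn [-0.0008 -0.0007  0.0004]
```

```bash
python3 jog.py '{"increments":[[0.05, 0, 0, 0, 0, 0, 0], [0.05, 0, 0, 0, 0, 0, 0], [0.05, 0, 0, 0, 0, 0, 0], [0.05, 0, 0, 0, 0, 0, 0], [0.05, 0, 0, 0, 0, 0, 0]]}' 60; python3 jog.py '{"increments":[[0.05, 0, 0, 0, 0, 0, 0], [0.05, 0, 0, -0.005, 0, 0, 0], [0.05, 0, 0, -0.02, 0, 0, 0], [0.05, 0, 0, -0.04, 0, 0, 0], [0.05, 0, 0, -0.06, 0, 0, 0]]}' 60;python3 wl.py w3 yellow; python3 go.py 0.4715 -0.408 0.004 5.0
```

```text
time_s: 2.9
tool_pos: [0.4718, -0.4097, 0.0065]
ee_rot: [2.119, 2.317, -0.001]
wrist_force: [-0.6, -0.3, 1.4]
gripper_width: 0.0591
finger_force: 66.5
time_s: 3.4
tool_pos: [0.4708, -0.4083, 0.0656]
ee_rot: [-2.119, -2.317, -0.0]
wrist_force: [1.4, 0.6, -2.9]
gripper_width: 0.0591
finger_force: 66.0
cam [ 0.4649 -0.3427  0.2063]
[ 0.47   -0.4034] [165.8  89.   95. ] (194, 57, 239, 380)
pos [ 0.4726 -0.4101  0.0696] yhead 5.11 tilt [ 0.0028 -0.0028 -1.    ] q [-0.82  0.56 -0.05  0.95  0.    0.67] t 3.5
go [ 0.0024 -0.0011  0.0656]
turn [0.0026 0.0031 0.002 ]
```

View pics/w3.png

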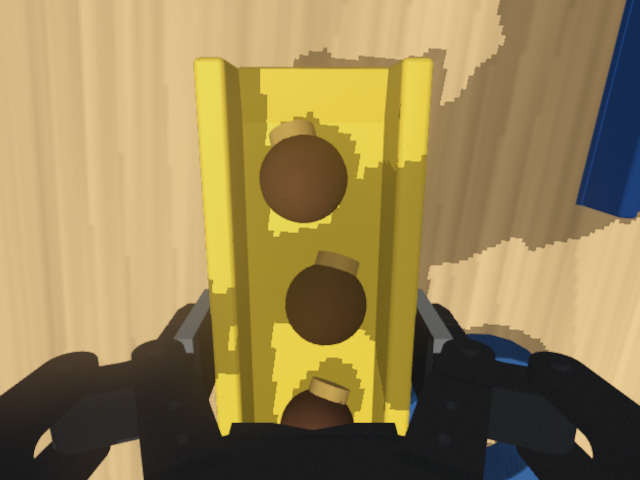

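Held at 59 mm with the balls in place. I carry it smoothly to the upstream side of the bin.

```bash
python3 jog.py '{"increments":[[0.05, 0.01, 0, -0.02, 0, 0, 0], [0.05, 0.03, 0, -0.05, 0, 0, 0], [0.05, 0.06, 0, -0.07, 0, 0, 0], [0.05, 0.1, 0, -0.09, 0, 0, 0], [0.05, 0.14, 0.005, -0.1, 0, 0, 0]]}' 60|tail -6; python3 jog.py '{"increments":[[0.05, 0.04, 0, 0, 0, 0, 0], [0.05, 0.08, 0, 0, 0, 0, 0], [0.05, 0.12, 0, 0, 0, 0, 0], [0.05, 0.16, 0.005, 0, 0, 0, 0], [0.05, 0.2, 0.01, 0, 0, 0, 0]]}'|head -2; python3 jog.py '{"increments":[[0.05, 0.04, 0, 0, 0, 0, 0], [0.05, 0.08, 0, 0, 0, 0, 0], [0.05, 0.12, 0, 0, 0, 0, -0.02], [0.05, 0.16, 0.005, 0, 0, 0, -0.04], [0.05, 0.2, 0.01, 0, 0, 0, -0.077]]}'|head -2; python3 jog.py '{"increments":[[0.05, 0.035, 0, 0, 0, 0, 0], [0.05, 0.06, 0, 0, 0, 0, 0], [0.05, 0.08, 0, 0, 0, 0, 0], [0.05, 0.09, 0, 0, 0, 0, 0], [0.05, 0.09, 0, 0, 0, 0, 0]]}'; python3 go.py 0.44 0.231 0.16 9.5; python3 wl.py w4 yellow
```

```text
time_s: 3.95
tool_pos: [0.4639, -0.2685, 0.1668]
ee_rot: [2.121, 2.315, 0.0]
wrist_force: [0.5, 0.0, -2.8]
gripper_width: 0.0586
finger_force: 66.2
time_s: 4.45
tool_pos: [0.4553, -0.0673, 0.1651]
time_s: 4.95
tool_pos: [0.4475, 0.1327, 0.1651]
time_s: 5.45
tool_pos: [0.4329, 0.2205, 0.1651]
ee_rot: [-2.027, -2.4, 0.001]
wrist_force: [0.5, -0.9, -3.5]
gripper_width: 0.059
finger_force: 66.1
pos [0.4329 0.2205 0.1651] yhead 9.62 tilt [-0.0005 -0.0004 -1.    ] q [ 0.34  0.23 -0.3   1.04 -0.    1.74] t 5.5
go [0.0092 0.0087 0.0051]
turn [-0.0006  0.0003  0.0022]
cam [0.4218 0.2857 0.3057]
[0.6082 0.2556] [160.7  58.6 110.6] (551, 81, 89, 243)
[0.4377 0.19  ] [262.3 140.8  99.5] (193, 57, 240, 380)
```

```bash
python3 jog.py '{"increments":[[0.05, 0.009, 0.009, 0, 0, -0.12, 0], [0.05, 0.009, 0.009, 0, 0, -0.24, 0], [0.05, 0.009, 0.009, 0, 0, -0.36, 0], [0.05, 0.009, 0.009, 0, 0, -0.48, 0], [0.05, 0.009, 0.009, 0, 0, -0.6, 0]]}' 60|head -2; python3 jog.py '{"increments":[[0.05, 0, 0, 0, 0, -0.1, 0], [0.05, 0, 0, 0, 0, -0.2, 0], [0.05, 0, 0, 0, 0, -0.3, 0], [0.05, 0, 0, 0, 0, -0.4, 0], [0.05, 0, 0, 0, 0, -0.45, 0]]}'; python3 jog.py '{"increments":[[0.05, 0, 0, 0, 0, 0, 0], [0.05, 0, 0, 0, 0, 0, 0], [0.05, 0, 0, 0, 0, 0, 0]]}'; python3 go.py 0.44 0.231 0.16 9.5; python3 - <<'E'
from h import *
c,d=cam("side"),cam("top")
o=np.zeros((480,800,3),np.uint8);o[:,:400]=c["color"][:,200:600];o[:480,400:]=cv2.resize(d["color"][160:400,40:240],(400,480));cv2.imwrite("pics/tip1.png",o[:,:,::-1])
E
```

```text
time_s: 6.0
tool_pos: [0.4418, 0.2298, 0.1662]
time_s: 6.5
tool_pos: [0.4409, 0.2298, 0.1639]
ee_rot: [1.424, 1.683, -0.831]
wrist_force: [0.2, -0.8, -2.5]
gripper_width: 0.0588
finger_force: 66.4
time_s: 6.8
tool_pos: [0.4415, 0.2298, 0.1662]
ee_rot: [1.429, 1.684, -0.823]
wrist_force: [0.1, 1.0, -1.6]
gripper_width: 0.059
finger_force: 66.4
pos [0.4415 0.2298 0.1662] yhead 9.43 tilt [ 0.1429 -0.8544 -0.4996] q [ 0.8   0.86  0.23  1.74 -0.78  2.54] t 6.8
go [ 0.0061 -0.0013  0.0019]
turn [ 0.0013  1.0477 -0.0023]
```

View pics/tip1.png

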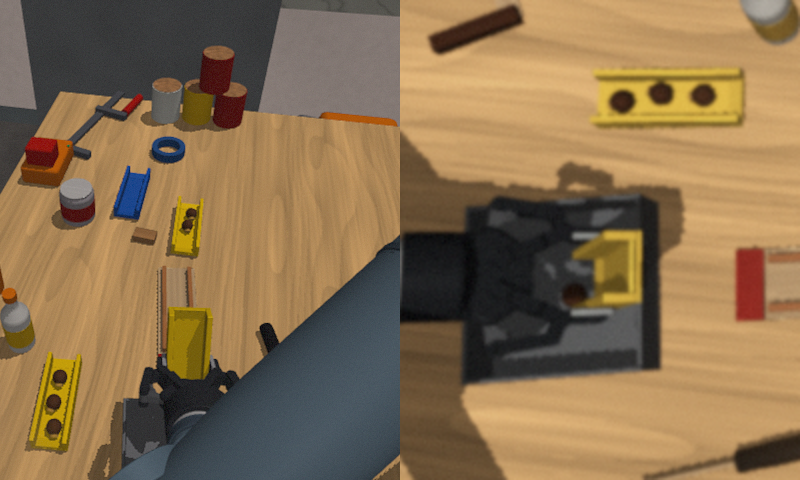

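Tipped by 60°, the upper half of the tray is empty. One ball shows near the low end, around (575,295) in the crop. I shake and look from the wrist.

```bash
python3 jog.py '{"increments":[[0.05, 0.012, 0, 0, 0, 0.05, 0], [0.05, -0.012, 0, 0, 0, -0.08, 0], [0.05, 0.012, 0, 0, 0, 0, 0], [0.05, 0, 0, 0, 0, 0, 0], [0.05, 0, 0, 0, 0, 0, 0]]}'|tail -3; python3 wl.py w5 yellow
```

```text
wrist_force: [-0.6, -0.2, -1.9]
gripper_width: 0.0585
finger_force: 66.4
cam [0.4156 0.3841 0.1803]
[-121.6337  408.119 ] [1036388.8  123025.7     109.7] (194, 57, 239, 380)
[0.601  0.2176] [ 81.7  24.3 135.5] (582, 0, 58, 99)
```

View pics/w5.png

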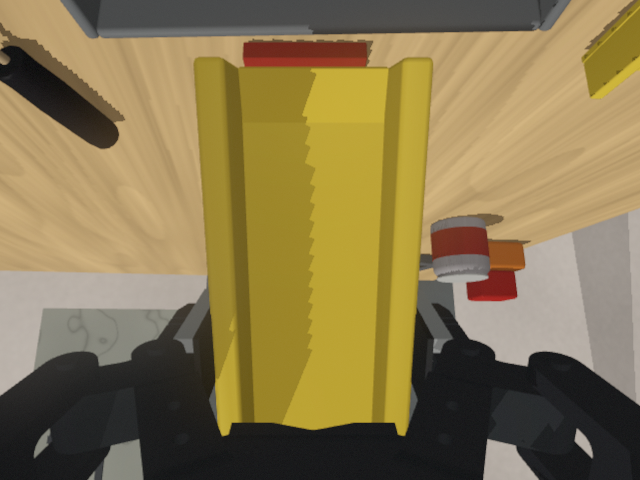

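All three balls are out. I level the tray and set it down on the free bench at about (0.62, 0.03). Every tray gets emptied before any stacking.

```bash
python3 jog.py '{"increments":[[0.05, 0, 0, 0, 0, 0.15, 0], [0.05, 0, 0, 0, 0, 0.3, 0], [0.05, 0, 0, 0, 0, 0.45, 0], [0.05, 0, 0, 0, 0, 0.6, 0], [0.05, 0, 0, 0, 0, 0.75, 0]]}'|head -1; python3 jog.py '{"increments":[[0.05, 0, 0, 0, 0, 0.15, 0], [0.05, 0, 0, 0, 0, 0.3, 0], [0.05, 0, 0, 0, 0, 0.3, 0]]}'|head -2; python3 go.py 0.62 0.03 0.1 9.5
```

```text
time_s: 7.95
time_s: 8.25
tool_pos: [0.4413, 0.2262, 0.1675]
pos [0.4413 0.2262 0.1675] yhead 9.09 tilt [ 0.003  -0.0002 -1.    ] q [ 0.35  0.25 -0.27  1.05 -0.    1.76] t 8.2
go [-0.2219  0.1453  0.0681]
turn [ 0.0029  0.0007 -0.0072]
```

```bash
python3 jog.py '{"increments":[[0.05, -0.04, 0.026, 0.01, 0, 0, 0], [0.05, -0.08, 0.052, 0.02, 0, 0, 0], [0.05, -0.12, 0.08, 0.04, 0, 0, 0], [0.05, -0.16, 0.105, 0.05, 0, 0, 0], [0.05, -0.2, 0.13, 0.06, 0, 0, 0]]}'|head -2;  python3 jog.py '{"increments":[[0.05, -0.022, 0.015, 0.03, 0, 0, 0], [0.05, -0.022, 0.015, 0.06, 0, 0, 0], [0.05, -0.022, 0.015, 0.08, 0, 0, 0], [0.05, -0.022, 0.015, 0.09, 0, 0, 0]]}'|head -4; python3 go.py 0.62 0.03 0.007 9.5
```

```text
time_s: 8.75
tool_pos: [0.602, 0.0535, 0.1047]
time_s: 9.15
tool_pos: [0.6179, 0.0357, 0.0128]
ee_rot: [-2.027, -2.396, 0.009]
wrist_force: [-1.2, 0.2, -1.8]
pos [0.6179 0.0357 0.0128] yhead 9.52 tilt [-0.0061 -0.0022 -1.    ] q [-0.04  0.61 -0.13  0.84 -0.    1.36] t 9.2
go [-0.0059  0.0011  0.0058]
turn [-0.0064  0.0012  0.0004]
```

```bash
python3 jog.py '{"increments":[[0.05, 0, 0, 0.003, 0, 0, 0], [0.05, 0, 0, 0.0055, 0, 0, 0], [0.05, 0, 0, 0.0055, 0, 0, 0]]}'|sed -n '2p;4p'; python3 jog.py '{"increments":[[0.085, 0, 0, 0, 0, 0, 0], [0.085, 0, 0, 0, 0, 0, 0], [0.085, 0, 0, 0, 0, 0, 0], [0.085, 0, 0, -0.03, 0, 0, 0], [0.085, 0, 0, -0.08, 0, 0, 0]]}'|sed -n '2p;5p'; python3 go.py 0.479 -0.205 0.15 3; python3 - <<'E'
from h import *
np.set_printoptions(precision=4,suppress=True)
ct,cs=cam("top"),cam("side")
print(tri(ct,[[361,262]],cs,[[345,235]]))
c=ct
for k in blobs(mask(c["color"],'yellow'),600):
    r=rect(c,k,.035); print(r[0],np.round(r[1:],1))
E
```

```text
tool_pos: [0.6212, 0.0356, 0.0111]
wrist_force: [-0.8, -0.4, -1.4]
tool_pos: [0.6171, 0.0352, 0.0874]
gripper_width: 0.085
pos [0.6171 0.0352 0.0874] yhead 9.50 tilt [-0.0079  0.0002 -1.    ] q [-0.05  0.54 -0.04  1.   -0.    1.36] t 9.9
go [-0.2141 -0.1763 -0.0615]
turn [-0.0079 -0.0011  0.1134]
[[ 0.5701 -0.16    0.0088  0.0037]]
[ 0.4789 -0.2029] [159.9  60.8  92.4]
[ 0.6273 -0.0056] [75.4 62.3 99. ]
```

```bash
python3 jog.py '{"increments":[[0.08, -0.03, -0.025, -0.03, 0, 0, 0.03], [0.08, -0.065, -0.055, -0.05, 0, 0, 0.06], [0.08, -0.1, -0.08, -0.06, 0, 0, 0.09], [0.08, -0.135, -0.11, -0.06, 0, 0, 0.11], [0.08, -0.165, -0.135, -0.06, 0, 0, 0.113]]}'|head -2; python3 jog.py '{"increments":[[0.08, -0.03, -0.038, 0, 0, 0, 0], [0.08, -0.044, -0.047, 0, 0, 0, 0], [0.08, -0.044, -0.047, 0, 0, 0, 0], [0.08, -0.044, -0.047, 0, 0, 0, 0]]}'|head -2; python3 wl.py w6 yellow;python3 wl.py w6b blue; python3 go.py 0.479 -0.205 0.004 3
```

```text
time_s: 10.55
tool_pos: [0.514, -0.1518, 0.151]
time_s: 10.95
tool_pos: [0.4703, -0.1965, 0.1504]
cam [ 0.4665 -0.1304  0.291 ]
[ 0.4778 -0.2009] [158.4  59.5  92.2] (276, 103, 104, 250)
cam [ 0.4668 -0.13    0.2909]
[ 0.6143 -0.2462] [88. 71. 90.] (478, 249, 120, 130)
pos [ 0.4708 -0.1957  0.1502] yhead 3.10 tilt [ 0.0008 -0.0001 -1.    ] q [-0.52  0.29 -0.26  1.02  0.    1.  ] t 11.1
go [-0.0097  0.0076  0.1462]
turn [0.0008 0.0002 0.0018]
```

```bash
python3 jog.py '{"increments":[[0.08, -0.004, 0.003, 0.04, 0, 0, 0.01], [0.08, -0.009, 0.0067, 0.08, 0, 0, 0.016], [0.08, -0.009, 0.0067, 0.11, 0, 0, 0.016], [0.08, -0.009, 0.0067, 0.135, 0, 0, 0.016], [0.08, -0.009, 0.0067, 0.146, 0, 0, 0.016]]}'|head -2; python3 jog.py '{"increments":[[0.08, 0, 0, 0, 0, 0, 0], [0.05, 0, 0, 0, 0, 0, 0], [0.05, 0, 0, 0, 0, 0, 0], [0.05, 0, 0, 0, 0, 0, 0], [0.05, 0, 0, 0, 0, 0, 0]]}' 60 | tail -5; python3 go.py 0.479 -0.205 0.004 3;  python3 jog.py '{"increments":[[0.05, 0, 0, 0, 0, 0, 0], [0.05, 0, 0, -0.005, 0, 0, 0], [0.05, 0, 0, -0.02, 0, 0, 0], [0.05, 0, 0, -0.045, 0, 0, 0], [0.05, 0, 0, -0.07, 0, 0, 0]]}' 60; python3 go.py 0.44 0.231 0.165 9.5
```

```text
time_s: 11.55
tool_pos: [0.4762, -0.203, 0.0015]
tool_pos: [0.4787, -0.2056, 0.0057]
ee_rot: [2.177, 2.26, 0.002]
wrist_force: [-0.5, 0.9, 6.6]
gripper_width: 0.0587
finger_force: 65.8
pos [ 0.4787 -0.2056  0.0057] yhead 2.14 tilt [ 0.0032 -0.0015 -1.    ] q [-0.53  0.45 -0.44  0.68  0.    1.01] t 12.1
go [0.0006 0.0003 0.0017]
turn [ 0.0031  0.0016 -0.0151]
time_s: 12.55
tool_pos: [0.4761, -0.2044, 0.0744]
ee_rot: [-2.179, -2.26, 0.001]
wrist_force: [-0.3, 0.0, -2.0]
gripper_width: 0.059
finger_force: 64.9
pos [ 0.4761 -0.2044  0.0744] yhead 2.11 tilt [-0.002   0.0009 -1.    ] q [-0.53  0.37 -0.36  0.85 -0.    1.01] t 12.6
go [ 0.4366 -0.0202 -0.0902]
turn [-0.0019 -0.0011 -0.129 ]
```

```bash
python3 jog.py '{"increments":[[0.05, 0.01, 0, -0.02, 0, 0, 0], [0.05, 0.03, 0, -0.05, 0, 0, 0], [0.05, 0.06, 0, -0.07, 0, 0, 0], [0.05, 0.1, -0.005, -0.085, 0, 0, 0], [0.05, 0.14, -0.01, -0.09, 0, 0, 0]]}' 60|head -2; python3 jog.py '{"increments":[[0.05, 0.04, 0, 0, 0, 0, -0.02], [0.05, 0.08, 0, 0, 0, 0, -0.05], [0.05, 0.12, 0, 0, 0, 0, -0.08], [0.05, 0.16, -0.005, 0, 0, 0, -0.11], [0.05, 0.2, -0.01, 0, 0, 0, -0.129]]}'|head -2; python3 jog.py '{"increments":[[0.05, 0.035, 0, 0, 0, 0, 0], [0.05, 0.06, 0, 0, 0, 0, 0], [0.05, 0.08, 0.01, 0, 0, 0, 0], [0.05, 0.092, 0.015, 0, 0, 0, 0], [0.05, 0.092, 0.015, 0, 0, 0, 0]]}'|head -2; python3 go.py 0.44 0.231 0.165 9.5
```

```text
time_s: 13.05
tool_pos: [0.4626, -0.0647, 0.166]
time_s: 13.55
tool_pos: [0.4437, 0.1355, 0.1641]
time_s: 14.05
tool_pos: [0.4444, 0.2283, 0.164]
pos [0.4444 0.2283 0.164 ] yhead 9.61 tilt [ 0.0002 -0.     -1.    ] q [ 0.35  0.26 -0.27  1.05 -0.    1.75] t 14.1
go [ 0.0034 -0.0039 -0.001 ]
turn [0.0002 0.0001 0.0019]
```

```bash
python3 jog.py '{"increments":[[0.05, 0, -0.003, 0, 0, -0.12, 0], [0.05, 0, -0.003, 0, 0, -0.24, 0], [0.05, 0, -0.003, 0, 0, -0.36, 0], [0.05, 0, -0.003, 0, 0, -0.48, 0], [0.05, 0, -0.003, 0, 0, -0.6, 0]]}' 60|head -2; python3 jog.py '{"increments":[[0.05, 0, 0, 0, 0, -0.1, 0], [0.05, 0, 0, 0, 0, -0.2, 0], [0.05, 0, 0, 0, 0, -0.3, 0], [0.05, 0, 0, 0, 0, -0.4, 0], [0.05, 0, 0, 0, 0, -0.45, 0]]}'|head -2; python3 jog.py '{"increments":[[0.05, 0, 0, 0, 0, 0, 0], [0.05, 0, 0, 0, 0, 0, 0], [0.05, 0, 0, 0, 0, 0, 0], [0.05, 0, 0, 0, 0, 0, 0]]}'|head -1; python3 jog.py '{"increments":[[0.05, 0.012, 0, 0, 0, 0.05, 0], [0.05, -0.012, 0, 0, 0, -0.08, 0], [0.05, 0.012, 0, 0, 0, 0, 0], [0.05, 0, 0, 0, 0, 0, 0], [0.05, 0, 0, 0, 0, 0, 0]]}'|tail -3; python3 wl.py w7 yellow; python3 - <<'E'
from h import *
w=cv2.imread("pics/w7.png"); d=cam("top")["color"][:,:,::-1]
o=np.zeros((480,800,3),np.uint8);o[:300,:400]=cv2.resize(w,(400,300));o[:480,400:]=cv2.resize(d[160:400,40:240],(400,480));cv2.imwrite("pics/tip2.png",o)
E
```

```text
time_s: 14.55
tool_pos: [0.4419, 0.2263, 0.1649]
time_s: 15.05
tool_pos: [0.441, 0.2264, 0.1627]
time_s: 15.45
wrist_force: [-0.6, -0.2, -0.1]
gripper_width: 0.0591
finger_force: 65.3
cam [0.4161 0.3808 0.1788]
[-81.8195 301.7552] [811031.1 117368.7    109. ] (191, 44, 356, 393)
[0.6004 0.2164] [ 79.9  22.3 135.5] (586, 0, 54, 98)
```

View pics/tip2.png

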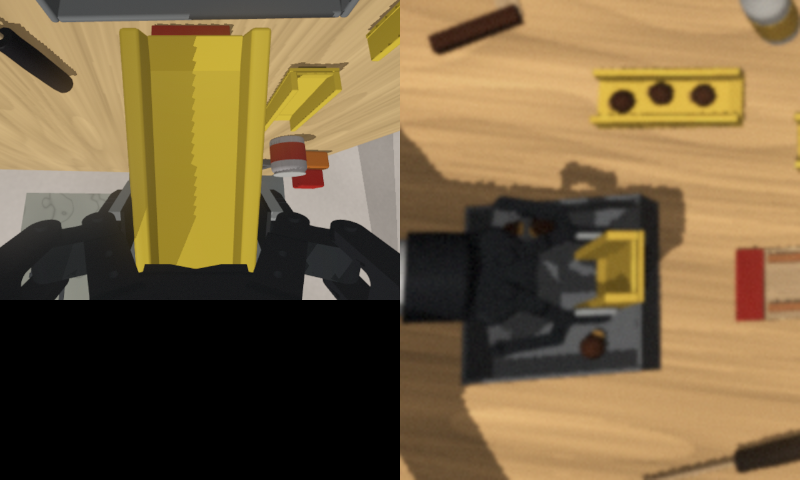

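Empty. I level it and set it down near its old place.

```bash
python3 jog.py '{"increments":[[0.05, 0, 0, 0, 0, 0.15, 0], [0.05, 0, 0, 0, 0, 0.3, 0], [0.05, 0, 0, 0, 0, 0.45, 0], [0.05, 0, 0, 0, 0, 0.6, 0], [0.05, 0, 0, 0, 0, 0.75, 0]]}'|head -1; python3 jog.py '{"increments":[[0.05, 0, 0, 0, 0, 0.15, 0], [0.05, 0, 0, 0, 0, 0.3, 0], [0.05, -0.03, 0, 0, 0, 0.3, 0], [0.05, -0.06, 0, 0, 0, 0.3, 0], [0.05, -0.09, 0, 0, 0, 0.3, 0]]}'|head -2; python3 go.py 0.475 -0.21 0.1 6
```

```text
time_s: 16.55
time_s: 17.05
tool_pos: [0.4546, 0.1401, 0.1916]
pos [0.4546 0.1401 0.1916] yhead 9.45 tilt [ 0.0001 -0.0014 -1.    ] q [ 0.17  0.19 -0.27  1.1  -0.    1.57] t 17.1
go [-0.3485 -0.0373  0.0921]
turn [-0.0001  0.0014  0.0602]
```

```bash
python3 jog.py '{"increments":[[0.05, -0.045, 0, 0.01, 0, 0, 0], [0.05, -0.09, 0, 0.03, 0, 0, 0], [0.05, -0.135, -0.01, 0.05, 0, 0, 0], [0.05, -0.18, -0.02, 0.07, 0, 0, 0], [0.05, -0.225, -0.03, 0.08, 0, 0, 0]]}'|head -2;  python3 jog.py '{"increments":[[0.05, -0.045, 0, 0.01, 0, 0, 0.02], [0.05, -0.085, -0.007, 0.02, 0, 0, 0.04], [0.05, -0.11, -0.007, 0.04, 0, 0, 0.06], [0.05, -0.124, -0.007, 0.07, 0, 0, 0.06], [0.05, -0.124, -0.007, 0.095, 0, 0, 0.06]]}'|head -2; python3 jog.py '{"increments":[[0.05, 0, 0, 0.004, 0, 0, 0], [0.05, 0, 0, 0.006, 0, 0, 0], [0.05, 0, 0, 0.006, 0, 0, 0]]}'|head -2; python3 go.py 0.475 -0.21 0.007 6
```

```text
time_s: 17.55
tool_pos: [0.4608, -0.0865, 0.1097]
time_s: 18.05
tool_pos: [0.4767, -0.2112, 0.0155]
time_s: 18.35
tool_pos: [0.477, -0.2083, 0.0108]
pos [ 0.477  -0.2083  0.0108] yhead 6.10 tilt [ 0.0009 -0.001  -1.    ] q [-0.53  0.45 -0.43  0.69 -0.    0.93] t 18.4
go [-0.0015 -0.0022  0.0038]
turn [0.0008 0.0011 0.0017]
```

```bash
python3 jog.py '{"increments":[[0.05, 0, 0, 0.003, 0, 0, 0], [0.08, 0, 0, 0.003, 0, 0, 0], [0.08, 0, 0, 0.003, 0, 0, 0], [0.08, 0, 0, 0.003, 0, 0, 0], [0.08, 0, 0, -0.03, 0, 0, 0]]}'|sed -n '2p;4p;5p'; python3 jog.py '{"increments":[[0.085, 0.02, 0, -0.05, 0, 0, 0], [0.085, 0.065, 0.02, -0.09, 0, 0, 0], [0.085, 0.11, 0.05, -0.11, 0, 0, 0], [0.085, 0.155, 0.08, -0.11, 0, 0, 0], [0.085, 0.2, 0.11, -0.11, 0, 0, 0]]}'|head -2;python3 jog.py '{"increments":[[0.085, 0.045, 0.02, 0, 0, 0, 0], [0.085, 0.09, 0.04, 0, 0, 0, 0], [0.085, 0.13, 0.06, 0, 0, 0, 0], [0.085, 0.17, 0.08, 0, 0, 0, 0], [0.085, 0.2, 0.09, 0, 0, 0, 0]]}'|head -2; python3 go.py 0.641 0.257 0.15 6.3
```

```text
tool_pos: [0.4735, -0.2064, 0.0368]
wrist_force: [-0.5, 0.1, -0.9]
gripper_width: 0.0803
time_s: 19.35
tool_pos: [0.5529, -0.023, 0.1506]
time_s: 19.85
tool_pos: [0.6203, 0.187, 0.1483]
pos [0.6203 0.187  0.1483] yhead 6.17 tilt [ 0.0011  0.0005 -1.    ] q [0.19 0.56 0.15 1.16 0.   1.66] t 19.9
go [ 0.0674  0.0281 -0.0016]
turn [ 0.0011 -0.0004 -0.0022]
```

```bash
python3 wl.py w8 yellow; python3 jog.py '{"increments":[[0.085, 0.03, 0.015, 0, 0, 0, 0], [0.085, 0.055, 0.022, 0, 0, 0, 0], [0.085, 0.067, 0.028, 0, 0, 0, 0], [0.085, 0.067, 0.028, 0, 0, 0, 0]]}'|head -2; python3 wl.py w9 yellow; python3 go.py 0.641 0.257 0.004 6.3
```

```text
cam [0.6128 0.2527 0.289 ]
[0.6126 0.0865] [88.1 59.4 99.4] (237, 312, 97, 118)
[0.7399 0.1712] [59.8 40.3 36.5] (457, 248, 102, 67)
[0.6436 0.2501] [133.2  59.2  96.8] (313, 0, 111, 241)
time_s: 20.3
tool_pos: [0.6403, 0.2554, 0.148]
cam [0.6329 0.3211 0.2886]
[0.6089 0.1197] [62.4 36.2 10. ] (203, 392, 90, 50)
[0.6424 0.2635] [157.7  59.4  96.8] (264, 79, 107, 259)
pos [0.6401 0.254  0.1481] yhead 6.14 tilt [-0.0001 -0.0006 -1.    ] q [ 0.29  0.65  0.31  1.23 -0.    1.75] t 20.4
go [0.0029 0.0013 0.1441]
turn [-0.0002  0.0005 -0.0028]
```

```bash
python3 jog.py '{"increments":[[0.085, 0.004, 0.001, 0.04, 0, 0, 0], [0.085, 0.008, 0.003, 0.08, 0, 0, -0.012], [0.085, 0.008, 0.003, 0.11, 0, 0, -0.012], [0.085, 0.008, 0.003, 0.133, 0, 0, -0.012], [0.085, 0.008, 0.003, 0.144, 0, 0, -0.012]]}'|head -2; python3 jog.py '{"increments":[[0.085, 0, 0, 0, 0, 0, 0], [0.05, 0, 0, 0, 0, 0, 0], [0.05, 0, 0, 0, 0, 0, 0], [0.05, 0, 0, 0, 0, 0, 0], [0.05, 0, 0, 0, 0, 0, 0]]}' 60 | tail -5; python3 go.py 0.641 0.2625 0.004 6.8;  python3 jog.py '{"increments":[[0.05, 0, 0, 0, 0, 0, 0], [0.05, 0, 0, -0.005, 0, 0, 0], [0.05, 0, 0, -0.02, 0, 0, 0], [0.05, 0, 0, -0.045, 0, 0, 0], [0.05, 0, 0, -0.07, 0, 0, 0]]}' 60; python3 go.py 0.44 0.229 0.165 9.5
```

```text
time_s: 20.85
tool_pos: [0.6401, 0.2599, 0.0016]
tool_pos: [0.6441, 0.2623, 0.0068]
ee_rot: [2.085, 2.347, 0.005]
wrist_force: [0.0, -0.2, 6.6]
gripper_width: 0.059
finger_force: 66.3
pos [0.6441 0.2623 0.0068] yhead 6.75 tilt [ 0.0041  0.0008 -1.    ] q [ 0.3   0.75  0.11  0.93 -0.    1.75] t 21.4
go [ 0.0005 -0.0031  0.0028]
turn [ 0.0042 -0.0003 -0.0008]
time_s: 21.85
tool_pos: [0.6415, 0.2618, 0.0751]
ee_rot: [-2.086, -2.348, 0.002]
wrist_force: [-0.4, 0.5, -2.3]
gripper_width: 0.0586
finger_force: 65.4
pos [0.6415 0.2618 0.0751] yhead 6.77 tilt [-0.0017 -0.0005 -1.    ] q [ 0.3   0.69  0.2   1.08 -0.    1.75] t 21.9
go [-0.0089 -0.2041 -0.0896]
turn [-0.0018  0.0003 -0.0477]
```

```bash
python3 jog.py '{"increments":[[0.05, 0, -0.01, -0.03, 0, 0, 0], [0.05, 0, -0.03, -0.06, 0, 0, 0], [0.05, 0, -0.06, -0.08, 0, 0, -0.02], [0.05, 0, -0.1, -0.09, 0, 0, -0.04], [0.05, -0.004, -0.14, -0.09, 0, 0, -0.048]]}' 60|head -2; python3 jog.py '{"increments":[[0.05, 0, -0.03, 0, 0, 0, 0], [0.05, 0, -0.05, 0, 0, 0, 0], [0.05, 0, -0.064, 0, 0, 0, 0], [0.05, 0, -0.064, 0, 0, 0, 0]]}'|head -2; python3 go.py 0.44 0.229 0.165 9.5
```

```text
time_s: 22.35
tool_pos: [0.5039, 0.2422, 0.1672]
time_s: 22.75
tool_pos: [0.4384, 0.2306, 0.165]
pos [0.4384 0.2306 0.165 ] yhead 9.56 tilt [-0.0012 -0.0004 -1.    ] q [ 0.36  0.25 -0.27  1.05  0.    1.76] t 22.8
go [-0.0019  0.0013  0.    ]
turn [-0.0013  0.0002  0.0011]
```

```bash
python3 jog.py '{"increments":[[0.05, 0, 0, 0, 0, -0.12, 0], [0.05, 0, 0, 0, 0, -0.24, 0], [0.05, 0, 0, 0, 0, -0.36, 0], [0.05, 0, 0, 0, 0, -0.48, 0], [0.05, 0, 0, 0, 0, -0.6, 0]]}' 60|head -2; python3 jog.py '{"increments":[[0.05, 0, 0, 0, 0, -0.1, 0], [0.05, 0, 0, 0, 0, -0.2, 0], [0.05, 0, 0, 0, 0, -0.3, 0], [0.05, 0, 0, 0, 0, -0.4, 0], [0.05, 0, 0, 0, 0, -0.45, 0]]}'|head -2; python3 jog.py '{"increments":[[0.05, 0, 0, 0, 0, 0, 0], [0.05, 0, 0, 0, 0, 0, 0], [0.05, 0, 0, 0, 0, 0, 0], [0.05, 0, 0, 0, 0, 0, 0]]}'|head -1; python3 jog.py '{"increments":[[0.05, 0.012, 0, 0, 0, 0.05, 0], [0.05, -0.012, 0, 0, 0, -0.08, 0], [0.05, 0.012, 0, 0, 0, 0, 0], [0.05, 0, 0, 0, 0, 0, 0], [0.05, 0, 0, 0, 0, 0, 0]]}'|tail -3; python3 jog.py '{"increments":[[0.05, 0, 0, 0, 0, 0.15, 0], [0.05, 0, 0, 0, 0, 0.3, 0], [0.05, 0, 0, 0, 0, 0.45, 0], [0.05, 0, 0, 0, 0, 0.6, 0], [0.05, 0, 0, 0, 0, 0.75, 0]]}'|head -1; python3 jog.py '{"increments":[[0.05, 0, 0, 0, 0, 0.15, 0], [0.05, 0, 0, 0, 0, 0.3, 0], [0.05, -0.03, 0, 0, 0, 0.3, 0], [0.05, -0.06, 0, 0, 0, 0.3, 0], [0.05, -0.09, 0, 0, 0, 0.3, 0]]}'|head -2; python3 go.py 0.44 0.14 0.165 9.06; python3 wl.py w10 yellow; python3 - <<'E'
from h import *
w=cv2.imread("pics/w10.png"); d=cam("top")["color"][:,:,::-1]
o=np.zeros((480,800,3),np.uint8);o[:300,:400]=cv2.resize(w,(400,300));o[:480,400:]=cv2.resize(d[160:400,40:240],(400,480));cv2.imwrite("pics/tip3.png",o)
E
```

```text
time_s: 23.25
tool_pos: [0.4421, 0.2325, 0.1653]
time_s: 23.75
tool_pos: [0.4409, 0.2324, 0.1625]
time_s: 24.15
wrist_force: [-1.2, -0.3, -1.7]
gripper_width: 0.0586
finger_force: 65.8
time_s: 25.15
time_s: 25.65
tool_pos: [0.454, 0.1438, 0.1928]
pos [0.454  0.1438 0.1928] yhead 9.41 tilt [ 0.0012 -0.0017 -1.    ] q [ 0.17  0.19 -0.27  1.11 -0.    1.58] t 25.6
go [-0.0014 -0.0144  0.0277]
turn [0.0009 0.0019 0.006 ]
cam [0.4428 0.2092 0.3333]
[0.6057 0.0862] [79.3 69.7 99.2] (453, 270, 98, 97)
[0.4605 0.1028] [288.8 155.   99.4] (193, 58, 240, 379)
```

View pics/tip3.png

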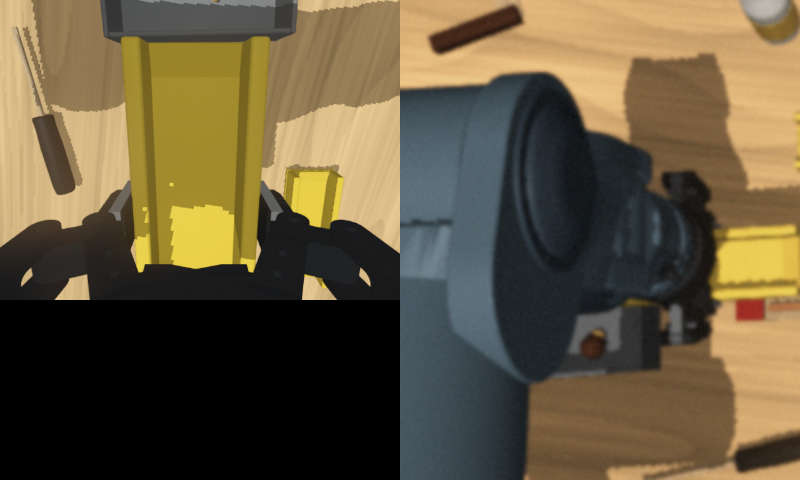

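The tray is empty and level. I work out where it sits in the grip from the visible far end.

```bash
cat > held.py <<'E'
# held.py pic colour: endwise offset of the held tray's middle from the TCP along tool x, from its far lip ends
import sys,pickle
from h import *
np.set_printoptions(precision=4,suppress=True)
T=np.array(manip.camera("wrist")["T_tool_cam"])
for n in sys.argv[1].split(','):
    c=pickle.load(open(f"pics/{n}.pkl","rb"));c["view"]=np.linalg.inv(T)
    k=max(blobs(mask(c["color"],sys.argv[2]),2000),key=cv2.contourArea)
    for x0,x1 in((185,240),(385,440)):
        kk=k[(k[:,0]>x0)&(k[:,0]<x1)];v=kk[:,1].min();u=kk[kk[:,1]<=v+2][:,0].mean()
        print(n,(u,v),'far lip end in tool axes',plane(c,[[u,v]],-.0285))
E
python3 held.py w3,w10 yellow; python3 go.py 0.4681 0.0378 0.07 9.06
```

```text
w3 (np.float64(208.5), np.int32(57)) far lip end in tool axes [[ 0.0803 -0.0254]]
w3 (np.float64(417.0), np.int32(57)) far lip end in tool axes [[0.0803 0.025 ]]
w10 (np.float64(208.5), np.int32(58)) far lip end in tool axes [[ 0.0801 -0.0254]]
w10 (np.float64(415.96774193548384), np.int32(58)) far lip end in tool axes [[0.08   0.0248]]
pos [0.455  0.1443 0.1928] yhead 9.27 tilt [ 0.0025 -0.0008 -1.    ] q [ 0.17  0.19 -0.27  1.1  -0.    1.58] t 25.8
go [-0.107  -0.0045  0.1229]
turn [0.0024 0.0012 0.0036]
```

```bash
python3 jog.py '{"increments":[[0.05, -0.035, 0, 0.02, 0, 0, 0.004], [0.05, -0.07, -0.002, 0.06, 0, 0, 0.004], [0.05, -0.095, -0.0045, 0.1, 0, 0, 0.004], [0.05, -0.107, -0.0045, 0.123, 0, 0, 0.004], [0.05, -0.107, -0.0045, 0.123, 0, 0, 0.004]]}' 60|head -2; python3 jog.py '{"increments":[[0.05, 0, 0, 0, 0, 0, 0]]}'|head -1;python3 go.py 0.4681 0.0378 0.03 9.06
```

```text
time_s: 26.3
tool_pos: [0.4642, 0.0392, 0.065]
time_s: 26.4
pos [0.4674 0.0405 0.0684] yhead 9.28 tilt [-0.001   0.0002 -1.    ] q [-0.05  0.29 -0.49  0.79  0.    1.36] t 26.4
go [-0.0028  0.0003  0.0384]
turn [-0.001  -0.0004  0.0039]
```

```bash
python3 jog.py '{"increments":[[0.05, -0.0025, 0, 0.015, 0, 0, 0.004], [0.05, -0.0025, 0, 0.028, 0, 0, 0.004], [0.05, -0.0025, 0, 0.036, 0, 0, 0.004], [0.05, -0.0025, 0, 0.039, 0, 0, 0.004], [0.05, -0.0025, 0, 0.039, 0, 0, 0.004]]}' |sed -n '2p;4p'; for i in 1; do python3 jog.py '{"increments":[[0.05, 0, 0, 0.002, 0, 0, 0], [0.05, 0, 0, 0.004, 0, 0, 0], [0.05, 0, 0, 0.004, 0, 0, 0]]}'|sed -n '2p;4p'; done; python3 jog.py '{"increments":[[0.05, 0, 0, 0.002, 0, 0, 0], [0.05, 0, 0, 0.002, 0, 0, 0], [0.05, 0, 0, 0.002, 0, 0, 0]]}'|sed -n '2p;4p';python3 go.py 0.4681 0.0378 0.0216 9.06
```

```text
tool_pos: [0.4689, 0.038, 0.0295]
wrist_force: [0.5, 0.3, -1.2]
tool_pos: [0.4686, 0.0374, 0.025]
wrist_force: [-0.8, -0.1, -1.4]
tool_pos: [0.4684, 0.0374, 0.0229]
wrist_force: [-1.1, -0.1, -2.2]
pos [0.4684 0.0374 0.0229] yhead 9.05 tilt [-0.0002 -0.0001 -1.    ] q [-0.06  0.35 -0.55  0.67 -0.    1.36] t 27.5
go [ 0.0005 -0.0002  0.0013]
turn [-0.0002  0.     -0.0002]
```

```bash
python3 jog.py '{"increments":[[0.05, 0, 0, 0.001, 0, 0, 0], [0.05, 0, 0, 0.002, 0, 0, 0], [0.05, 0, 0, 0.002, 0, 0, 0]]}'|sed -n '2p;4p'; python3 jog.py '{"increments":[[0.085, 0, 0, 0, 0, 0, 0], [0.085, 0, 0, 0, 0, 0, 0], [0.085, 0, 0, 0, 0, 0, 0], [0.085, 0, 0, -0.03, 0, 0, 0], [0.085, 0, 0, -0.08, 0, 0, 0]]}'|sed -n '2p;4p;5p'; python3 jog.py '{"increments":[[0.085, 0, 0, -0.04, 0, 0, 0], [0.085, 0, 0, -0.06, 0, 0, 0]]}'|head -2; python3 go.py 0.62 0.036 0.15 9.5; python3 - <<'E'
from h import *
c=cam("side")["color"][:,:,::-1]; cv2.imwrite("pics/st1.png",cv2.resize(c[210:410,320:440],None,fx=3,fy=3,interpolation=cv2.INTER_CUBIC))
for n in("top","side"):
    c=cam(n)
    for col in('yellow','blue'):
        for k in blobs(mask(c["color"],col),600):
            r=rect(c,k,.035)
            if 130<r[1]<220: print(n,col,r[0],np.round(r[1:],1))
E
```

```text
tool_pos: [0.4686, 0.0374, 0.0218]
wrist_force: [-2.8, -0.7, 7.6]
tool_pos: [0.465, 0.0376, 0.0988]
wrist_force: [0.9, -0.4, -0.3]
gripper_width: 0.0851
time_s: 28.5
tool_pos: [0.4705, 0.0374, 0.1646]
pos [0.4705 0.0374 0.1646] yhead 9.06 tilt [ 0.0054 -0.0003 -1.    ] q [-0.06  0.2  -0.34  1.03 -0.    1.36] t 28.5
go [-0.0249  0.1474  0.0154]
turn [ 0.0053  0.0012 -0.0077]
top yellow [ 0.47795416 -0.20571024] [158.   57.9  96.2]
top blue [ 0.62251971 -0.28901846] [156.7  58.6  90. ]
side yellow [0.4686506  0.03675975] [181.5  62.9  99.1]
side yellow [0.61939343 0.04624222] [177.5  60.8  99.4]
side blue [ 0.62050006 -0.27454849] [186.9  62.4  90.1]
```

View pics/st1.png

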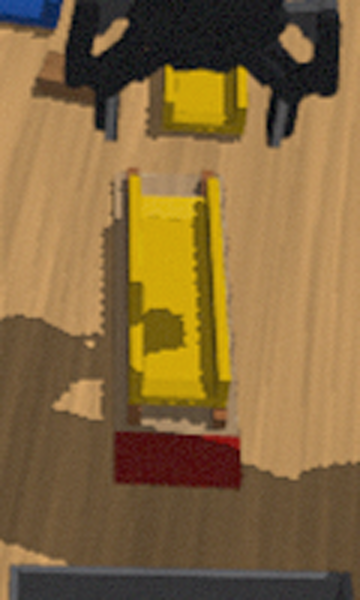

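The tray is seated: it touched at TCP z 0.0218 where 0.0216 was expected, with the lips showing about 5 mm at the red end and about 35 mm at the other. Next is the tray parked at (0.62, 0.036).

```bash
python3 jog.py '{"increments":[[0.085, -0.005, 0.035, 0, 0, 0, 0], [0.085, -0.01, 0.075, 0.01, 0, 0, 0], [0.085, -0.02, 0.115, 0.015, 0, 0, 0], [0.085, -0.025, 0.147, 0.015, 0, 0, -0.008], [0.085, -0.025, 0.147, 0.015, 0, 0, -0.008]]}'|head -2; python3 jog.py '{"increments":[[0.085, 0, 0, 0, 0, 0, 0]]}'|head -1; python3 wl.py w11 yellow; python3 go.py 0.62 0.036 0.004 9.5
```

```text
time_s: 29.15
tool_pos: [0.62, 0.0355, 0.1424]
time_s: 29.25
cam [0.606 0.101 0.284]
[0.6207 0.0369] [157.9  59.4  99.4] (269, 93, 107, 259)
[0.4671 0.0358] [167.8  77.8  99.1] (0, 36, 140, 288)
[0.7417 0.1487] [ 63.3  47.8 129. ] (528, 0, 112, 105)
pos [0.6159 0.0359 0.144 ] yhead 9.51 tilt [-0.0039  0.0001 -1.    ] q [-0.04  0.5   0.04  1.12 -0.    1.36] t 29.3
go [-0.0007  0.0046  0.14  ]
turn [-0.0039 -0.0007  0.0002]
```

```bash
python3 jog.py '{"increments":[[0.085, 0, 0.0035, 0.04, 0, 0, 0], [0.085, 0, 0.0035, 0.08, 0, 0, 0], [0.085, 0, 0.0035, 0.115, 0, 0, 0], [0.085, 0, 0.0035, 0.135, 0, 0, 0], [0.085, 0, 0.0035, 0.14, 0, 0, 0]]}'|head -2; python3 jog.py '{"increments":[[0.085, 0, 0, 0, 0, 0, 0], [0.05, 0, 0, 0, 0, 0, 0], [0.05, 0, 0, 0, 0, 0, 0], [0.05, 0, 0, 0, 0, 0, 0], [0.05, 0, 0, 0, 0, 0, 0]]}' 60 | tail -5; python3 go.py 0.62 0.036 0.004 9.06;  python3 jog.py '{"increments":[[0.05, 0, 0, 0, 0, 0, 0], [0.05, 0, 0, -0.01, 0, 0, 0], [0.05, 0, 0, -0.05, 0, 0, 0], [0.05, 0, 0, -0.1, 0, 0, 0], [0.05, 0, 0, -0.12, 0, 0, 0]]}' 60|tail -5; python3 jog.py '{"increments":[[0.05, 0, 0, 0, 0, 0, 0]]}'|head -1; python3 wl.py w12 yellow; python3 held.py w12 yellow; python3 go.py 0.4729 0.0082 0.1 9.06
```

```text
time_s: 29.8
tool_pos: [0.6164, 0.0367, 0.0028]
tool_pos: [0.6227, 0.0364, 0.0082]
ee_rot: [2.028, 2.396, 0.004]
wrist_force: [-0.4, 0.1, 5.7]
gripper_width: 0.0589
finger_force: 67.0
pos [0.6227 0.0364 0.0082] yhead 9.51 tilt [ 0.0038 -0.0003 -1.    ] q [-0.04  0.62 -0.13  0.82 -0.    1.36] t 30.3
go [ 0.0001 -0.0028  0.0042]
turn [0.0037 0.0009 0.0079]
tool_pos: [0.6235, 0.0363, 0.1316]
ee_rot: [2.026, 2.394, 0.007]
wrist_force: [1.8, 0.2, -2.5]
gripper_width: 0.0588
finger_force: 66.0
time_s: 30.9
cam [0.6119 0.1016 0.2715]
[0.6282 0.0168] [226.7 121.5  99.4] (196, 62, 235, 375)
[0.4844 0.035 ] [174.9  66.6  88.8] (0, 28, 116, 305)
[0.7411 0.1475] [ 64.4  44.5 132.8] (521, 0, 115, 103)
w12 (np.float64(211.03225806451613), np.int32(62)) far lip end in tool axes [[ 0.0792 -0.0249]]
w12 (np.float64(414.5), np.int32(62)) far lip end in tool axes [[0.0791 0.0245]]
pos [0.6209 0.0365 0.1258] yhead 9.51 tilt [ 0.0002 -0.0001 -1.    ] q [-0.04  0.52  0.02  1.08 -0.    1.36] t 31.0
go [-0.0034 -0.1506  0.0258]
turn [0.0002 0.0001 0.0079]
```

```bash
python3 jog.py '{"increments":[[0.05, 0, -0.03, 0, 0, 0, 0], [0.05, 0, -0.07, 0.01, 0, 0, 0], [0.05, -0.002, -0.11, 0.02, 0, 0, 0.008], [0.05, -0.003, -0.14, 0.026, 0, 0, 0.008], [0.05, -0.003, -0.15, 0.026, 0, 0, 0.008]]}' 60|head -2; python3 jog.py '{"increments":[[0.05, 0, 0, 0, 0, 0, 0], [0.05, 0, 0, 0, 0, 0, 0]]}'|head -1;python3 go.py 0.4729 0.0082 0.06 9.06
```

```text
time_s: 31.5
tool_pos: [0.4661, 0.009, 0.0962]
time_s: 31.7
pos [0.4746 0.0087 0.0997] yhead 9.05 tilt [ 0.0008  0.     -1.    ] q [-0.12  0.26 -0.44  0.87  0.    1.3 ] t 31.7
go [-0.0002 -0.0018  0.0397]
turn [ 0.0008  0.0001 -0.0002]
```

```bash
python3 jog.py '{"increments":[[0.05, 0, -0.001, 0.015, 0, 0, 0], [0.05, 0, -0.001, 0.03, 0, 0, 0], [0.05, 0, -0.001, 0.038, 0, 0, 0], [0.05, 0, -0.001, 0.04, 0, 0, 0], [0.05, 0, -0.001, 0.04, 0, 0, 0]]}' |sed -n '2p;4p'; python3 jog.py '{"increments":[[0.05, 0, 0, 0.002, 0, 0, 0], [0.05, 0, 0, 0.004, 0, 0, 0], [0.05, 0, 0, 0.004, 0, 0, 0], [0.05, 0, 0, 0.004, 0, 0, 0]]}'|sed -n '2p;4p'; python3 jog.py '{"increments":[[0.05, 0, 0, 0.001, 0, 0, 0], [0.05, 0, 0, 0.002, 0, 0, 0], [0.05, 0, 0, 0.002, 0, 0, 0]]}'|sed -n '2p;4p';python3 go.py 0.4729 0.0082 0.053 9.06
```

```text
tool_pos: [0.4733, 0.0086, 0.0599]
wrist_force: [-0.5, -0.2, -1.9]
tool_pos: [0.4727, 0.0085, 0.0561]
wrist_force: [0.2, -0.9, -2.2]
tool_pos: [0.4724, 0.0085, 0.0538]
wrist_force: [-0.4, 0.7, -1.5]
pos [0.4724 0.0085 0.0538] yhead 9.05 tilt [-0.0002 -0.0001 -1.    ] q [-0.12  0.31 -0.51  0.75 -0.    1.3 ] t 32.9
go [-0.0004  0.0004  0.0008]
turn [-0.0002  0.     -0.0002]
```

```bash
python3 jog.py '{"increments":[[0.05, 0, 0, 0.001, 0, 0, 0], [0.05, 0, 0, 0.0015, 0, 0, 0], [0.05, 0, 0, 0.0015, 0, 0, 0]]}'|sed -n '2p;4p'; python3 jog.py '{"increments":[[0.05, 0, 0, 0.0005, 0, 0, 0], [0.05, 0, 0, 0.001, 0, 0, 0], [0.05, 0, 0, 0.001, 0, 0, 0]]}'|sed -n '2p;4p'
```

```text
tool_pos: [0.4727, 0.0085, 0.0532]
wrist_force: [-2.3, 0.2, 5.3]
tool_pos: [0.4727, 0.0085, 0.0531]
wrist_force: [-5.7, 0.6, 14.6]
```

```bash
python3 jog.py '{"increments":[[0.05, 0, 0, -0.001, 0, 0, 0], [0.085, 0, 0, -0.001, 0, 0, 0], [0.085, 0, 0, -0.001, 0, 0, 0], [0.085, 0, 0, -0.001, 0, 0, 0], [0.085, 0, 0, -0.03, 0, 0, 0]]}'|sed -n '2p;4p;5p'; python3 jog.py '{"increments":[[0.085, 0, 0, -0.04, 0, 0, 0], [0.085, 0, 0, -0.08, 0, 0, 0], [0.085, 0, 0, -0.08, 0, 0, 0]]}'|head -2; python3 go.py 0.478 -0.206 0.15 6.2; python3 - <<'E'
from h import *
c=cam("side")["color"][:,:,::-1]; cv2.imwrite("pics/st2.png",cv2.resize(c[120:410,300:440],None,fx=2,fy=2,interpolation=cv2.INTER_CUBIC))
for n in("top","side"):
    c=cam(n)
    for col in('yellow','blue'):
        for k in blobs(mask(c["color"],col),600):
            r=rect(c,k,.035)
            if 130<r[1]<250: print(n,col,r[0],np.round(r[1:],1))
E
```

```text
tool_pos: [0.4693, 0.0089, 0.0786]
wrist_force: [0.3, 1.2, -1.2]
gripper_width: 0.085
time_s: 34.3
tool_pos: [0.4767, 0.0081, 0.1666]
pos [0.4767 0.0081 0.1666] yhead 9.06 tilt [ 0.01   -0.0012 -0.9999] q [-0.12  0.2  -0.33  1.03 -0.    1.3 ] t 34.3
go [-0.2116 -0.0326  0.0169]
turn [0.0098 0.0026 0.0499]
top yellow [ 0.47693085 -0.20581461] [158.   59.9  96.2]
top blue [ 0.62238751 -0.28900183] [156.6  58.4  90.1]
top blue [0.86411005 0.30968091] [231.1 175.7  90.2]
side blue [0.86217993 0.31120581] [236.8 182.4  90. ]
side blue [ 0.62054254 -0.27454095] [186.8  62.4  90.1]
```

View pics/st2.png

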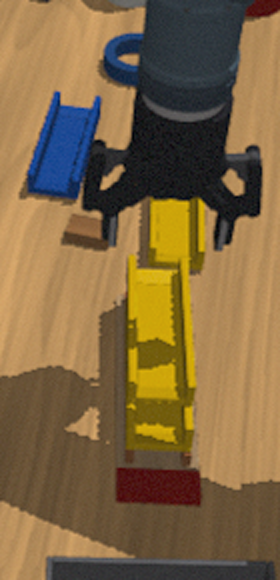

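Two trays are nested and staggered. The upper one sits back from the red end, with the lower tray's end sticking out at about (160,425). Next is the tray at (0.478, -0.206).

```bash
python3 jog.py '{"increments":[[0.08, -0.03, 0, 0, 0, 0, 0.01], [0.08, -0.075, -0.01, 0, 0, 0, 0.02], [0.08, -0.12, -0.02, 0.01, 0, 0, 0.03], [0.08, -0.165, -0.03, 0.015, 0, 0, 0.05], [0.08, -0.2, -0.033, 0.017, 0, 0, 0.05]]}'|head -2; python3 jog.py '{"increments":[[0.08, -0.011, 0, 0, 0, 0, 0], [0.08, -0.011, 0, 0, 0, 0, 0]]}'|head -1; python3 wl.py w13 yellow; python3 go.py 0.478 -0.206 0.004 6.2
```

```text
time_s: 34.95
tool_pos: [0.469, -0.1956, 0.1417]
time_s: 35.15
cam [ 0.4649 -0.1403  0.2834]
[ 0.4768 -0.2043] [158.1  59.4  96.3] (269, 92, 108, 260)
pos [ 0.4717 -0.2044  0.143 ] yhead 6.14 tilt [-0.0024  0.0021 -1.    ] q [-0.53  0.3  -0.26  1.01  0.    0.93] t 35.2
go [-0.0026  0.0064  0.139 ]
turn [-0.0022 -0.0023 -0.0011]
```

```bash
python3 jog.py '{"increments":[[0.08, 0, 0.0045, 0.04, 0, 0, 0], [0.08, 0, 0.0045, 0.08, 0, 0, 0], [0.08, 0, 0.0045, 0.115, 0, 0, 0], [0.08, 0, 0.0045, 0.132, 0, 0, 0], [0.08, 0, 0.0045, 0.138, 0, 0, 0]]}'|head -2; python3 jog.py '{"increments":[[0.08, 0, 0, 0, 0, 0, 0], [0.05, 0, 0, 0, 0, 0, 0], [0.05, 0, 0, 0, 0, 0, 0], [0.05, 0, 0, 0, 0, 0, 0], [0.05, 0, 0, 0, 0, 0, 0]]}' 60 | tail -5; python3 go.py 0.62 0.036 0.004 9.06;  python3 jog.py '{"increments":[[0.05, 0, 0, 0, 0, 0, 0], [0.05, 0, 0, -0.01, 0, 0, 0], [0.05, 0, 0, -0.05, 0, 0, 0], [0.05, 0, 0, -0.1, 0, 0, 0], [0.05, 0, 0, -0.12, 0, 0, 0]]}' 60|tail -5; python3 jog.py '{"increments":[[0.05, 0, 0, -0.01, 0, 0, 0]]}'|head -1; python3 wl.py w14 yellow; python3 held.py w14 yellow; python3 go.py 0.4681 0.0378 0.13 9.06
```

```text
time_s: 35.7
tool_pos: [0.4748, -0.2013, 0.004]
tool_pos: [0.4786, -0.2051, 0.0081]
ee_rot: [2.096, 2.336, 0.002]
wrist_force: [-0.1, 1.0, 7.3]
gripper_width: 0.0589
finger_force: 66.1
pos [ 0.4786 -0.2051  0.0081] yhead 6.20 tilt [ 0.0031 -0.0011 -1.    ] q [-0.53  0.45 -0.44  0.68  0.    0.94] t 36.2
go [0.2244 0.1666 0.0043]
turn [ 0.0029  0.0015 -0.0499]
tool_pos: [0.4791, -0.2059, 0.1315]
ee_rot: [2.094, 2.333, 0.002]
wrist_force: [0.9, -0.4, -1.1]
gripper_width: 0.0591
finger_force: 65.7
time_s: 36.8
cam [ 0.4707 -0.1395  0.2802]
[ 0.4813 -0.2291] [234.9 126.1  96.2] (195, 63, 236, 374)
w14 (np.float64(209.53333333333333), np.int32(63)) far lip end in tool axes [[ 0.079  -0.0253]]
w14 (np.float64(414.96774193548384), np.int32(63)) far lip end in tool axes [[0.0789 0.0246]]
pos [ 0.4779 -0.2051  0.1378] yhead 6.18 tilt [ 0.0023 -0.0015 -1.    ] q [-0.53  0.31 -0.26  1.   -0.    0.94] t 36.9
go [0.2426 0.0164 0.0074]
turn [ 0.0021  0.0018 -0.0502]
```

```bash
python3 jog.py '{"increments":[[0.05, 0.03, 0, 0, 0, 0, -0.01], [0.05, 0.075, 0.004, 0, 0, 0, -0.02], [0.05, 0.12, 0.008, 0, 0, 0, -0.035], [0.05, 0.165, 0.012, 0, 0, 0, -0.05], [0.05, 0.205, 0.0164, 0, 0, 0, -0.05]]}' 60|head -2; python3 jog.py '{"increments":[[0.05, 0.025, 0, 0, 0, 0, 0], [0.05, 0.037, -0.002, 0, 0, 0, 0], [0.05, 0.037, -0.002, 0, 0, 0, 0], [0.05, 0.037, -0.002, 0, 0, 0, 0]]}'|head -1;python3 go.py 0.4681 0.0378 0.09 9.06
```

```text
time_s: 37.4
tool_pos: [0.469, 0.003, 0.1343]
time_s: 37.8
pos [0.463  0.0364 0.1356] yhead 9.03 tilt [-0.0014 -0.0008 -1.    ] q [-0.06  0.21 -0.4   0.96 -0.    1.36] t 37.8
go [0.0006 0.0053 0.0456]
turn [-0.0015  0.0006 -0.0006]
```

```bash
python3 jog.py '{"increments":[[0.05, 0, 0.004, 0.015, 0, 0, 0], [0.05, 0.0005, 0.005, 0.03, 0, 0, 0], [0.05, 0.0005, 0.005, 0.041, 0, 0, 0], [0.05, 0.0005, 0.005, 0.045, 0, 0, 0], [0.05, 0.0005, 0.005, 0.045, 0, 0, 0]]}' |sed -n '2p;4p'; python3 jog.py '{"increments":[[0.05, 0, 0, 0.002, 0, 0, 0], [0.05, 0, 0, 0.004, 0, 0, 0], [0.05, 0, 0, 0.004, 0, 0, 0], [0.05, 0, 0, 0.004, 0, 0, 0]]}'|sed -n '2p;4p';python3 go.py 0.4681 0.0378 0.083 9.06
```

```text
tool_pos: [0.4678, 0.0378, 0.0908]
wrist_force: [0.0, -0.7, -1.3]
tool_pos: [0.4686, 0.0385, 0.0877]
wrist_force: [0.5, 0.3, -1.7]
pos [0.4686 0.0385 0.0877] yhead 9.06 tilt [ 0.0005 -0.0001 -1.    ] q [-0.05  0.27 -0.47  0.84 -0.    1.36] t 38.7
go [-0.0006 -0.0006  0.0047]
turn [0.0005 0.0002 0.    ]
```

```bash
python3 jog.py '{"increments":[[0.05, -0.0005, -0.0005, 0.0015, 0, 0, 0], [0.05, -0.0005, -0.0005, 0.003, 0, 0, 0], [0.05, -0.0005, -0.0005, 0.003, 0, 0, 0]]}'|sed -n '2p;4p'; python3 jog.py '{"increments":[[0.05, 0, 0, 0.001, 0, 0, 0], [0.05, 0, 0, 0.0015, 0, 0, 0], [0.05, 0, 0, 0.0015, 0, 0, 0]]}'|sed -n '2p;4p'; python3 jog.py '{"increments":[[0.05, 0, 0, 0.0005, 0, 0, 0], [0.05, 0, 0, 0.001, 0, 0, 0], [0.05, 0, 0, 0.001, 0, 0, 0]]}'|sed -n '2p;4p'
```

```text
tool_pos: [0.4677, 0.0379, 0.0842]
wrist_force: [-1.7, 0.6, -1.3]
tool_pos: [0.4681, 0.0379, 0.0832]
wrist_force: [-0.9, -0.2, 0.7]
tool_pos: [0.4681, 0.0379, 0.0831]
wrist_force: [-4.9, -0.1, 10.0]
```

Seated at 0.083, as expected. I release it and go for the blue tray after looking at it again.

```bash
python3 jog.py '{"increments":[[0.05, 0, 0, -0.0005, 0, 0, 0], [0.085, 0, 0, -0.0005, 0, 0, 0], [0.085, 0, 0, -0.0005, 0, 0, 0], [0.085, 0, 0, -0.0005, 0, 0, 0], [0.085, 0, 0, -0.03, 0, 0, 0]]}'|sed -n '2p;4p;5p'; python3 jog.py '{"increments":[[0.085, 0, 0, -0.04, 0, 0, 0], [0.085, 0, 0, -0.07, 0, 0, 0], [0.085, 0, 0, -0.07, 0, 0, 0]]}'|head -2; python3 go.py 0.622 -0.287 0.16 0; python3 - <<'E'
from h import *
for n in("top","side"):
    c=cam(n)
    for k in blobs(mask(c["color"],'blue'),600):
        r=rect(c,k,.035)
        if r[1]<210: print(n,r[0],np.round(r[1:],1))
E
```

```text
tool_pos: [0.4647, 0.038, 0.1089]
wrist_force: [0.2, -0.2, -0.6]
gripper_width: 0.085
time_s: 40.4
tool_pos: [0.4713, 0.0377, 0.1861]
pos [0.4713 0.0377 0.1861] yhead 9.05 tilt [ 0.0083 -0.0006 -1.    ] q [-0.05  0.18 -0.3   1.08 -0.    1.36] t 40.4
go [-0.3443  0.0975  0.0276]
turn [0.0083 0.0012 0.158 ]
top [ 0.56339294 -0.48538693] [81.3 80.4 96.2]
top [ 0.62246124 -0.28902826] [156.6  58.5  90.3]
side [ 0.62050006 -0.27454849] [186.9  62.4  90.1]
```

```bash
python3 jog.py '{"increments":[[0.085, -0.03, 0.005, 0, 0, 0, 0.03], [0.085, -0.075, 0.015, 0, 0, 0, 0.06], [0.085, -0.12, 0.03, 0, 0, 0, 0.09], [0.085, -0.165, 0.045, 0, 0, 0, 0.12], [0.085, -0.21, 0.06, 0, 0, 0, 0.15]]}'|head -2; python3 jog.py '{"increments":[[0.085, -0.04, 0.01, 0, 0, 0, 0], [0.085, -0.08, 0.02, 0.01, 0, 0, 0], [0.085, -0.1, 0.025, 0.025, 0, 0, 0], [0.085, -0.1, 0.025, 0.025, 0, 0, 0]]}'|head -1; python3 jog.py '{"increments":[[0.085, 0, 0, 0, 0, 0, 0]]}'|head -1; python3 wl.py w15 blue; python3 go.py 0.622 -0.289 0.16 0
```

```text
time_s: 41.0
tool_pos: [0.5597, -0.1614, 0.1797]
time_s: 41.4
time_s: 41.5
cam [ 0.5845 -0.1934  0.2954]
[ 0.6219 -0.2889] [158.3  59.   89.9] (325, 148, 102, 236)
pos [ 0.5852 -0.2587  0.1558] yhead 0.48 tilt [-0.0023  0.0018 -1.    ] q [-0.52  0.54  0.14  1.17  0.    1.05] t 41.5
go [-0.0306  0.0366 -0.0044]
turn [-0.0023 -0.0018  0.0084]
```

View pics/w15.png

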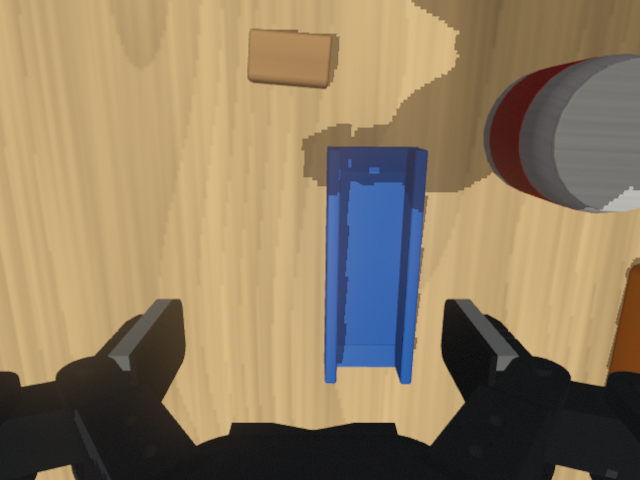

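The wrist view shows the blue tray upright at px (325–427, 148–384), with the tin at (580,135), clear of the finger path.

```bash
python3 jog.py '{"increments":[[0.08, -0.015, 0.018, 0, 0, 0, 0.008], [0.08, -0.0302, 0.0365, 0.01, 0, 0, 0.008], [0.08, -0.0302, 0.0365, 0.04, 0, 0, 0.008], [0.08, -0.0302, 0.0365, 0.08, 0, 0, 0.008], [0.08, -0.0302, 0.0365, 0.08, 0, 0, 0.008]]}'|head -2; python3 jog.py '{"increments":[[0.08, 0, 0, 0, 0, 0, 0]]}'|head -1; python3 go.py 0.622 -0.289 0.006 0
```

```text
time_s: 42.05
tool_pos: [0.6188, -0.2858, 0.0713]
time_s: 42.15
pos [ 0.6221 -0.288   0.0772] yhead 0.08 tilt [-0.002   0.0013 -1.    ] q [-0.53  0.68  0.18  1.07  0.    1.04] t 42.1
go [-0.0011  0.0001  0.0712]
turn [-0.002  -0.0013  0.0014]
```

```bash
python3 jog.py '{"increments":[[0.08, -0.001, 0, 0.03, 0, 0, 0], [0.08, -0.001, 0, 0.055, 0, 0, 0], [0.08, -0.001, 0, 0.068, 0, 0, 0], [0.08, -0.001, 0, 0.071, 0, 0, 0], [0.08, -0.001, 0, 0.071, 0, 0, 0]]}'|head -2; python3 jog.py '{"increments":[[0.05, 0, 0, 0, 0, 0, 0], [0.05, 0, 0, 0, 0, 0, 0], [0.05, 0, 0, 0, 0, 0, 0], [0.05, 0, 0, 0, 0, 0, 0]]}' 60 | tail -5; python3 go.py 0.62 -0.288 0.004 0;  python3 jog.py '{"increments":[[0.05, 0, 0, 0, 0, 0, 0], [0.05, 0, 0, -0.01, 0, 0, 0], [0.05, 0, 0, -0.05, 0, 0, 0], [0.05, 0, 0, -0.1, 0, 0, 0], [0.05, 0, 0, -0.15, 0, 0, 0]]}' 60|tail -5; python3 jog.py '{"increments":[[0.05, 0, 0, -0.01, 0, 0, 0], [0.05, 0, 0, -0.01, 0, 0, 0]]}'|head -1; python3 wl.py w16 blue; python3 held.py w16 blue; python3 go.py 0.4729 0.0082 0.16 9.06
```

```text
time_s: 42.65
tool_pos: [0.6237, -0.291, 0.0075]
tool_pos: [0.6243, -0.2916, 0.0083]
ee_rot: [2.219, 2.219, 0.002]
wrist_force: [-0.7, 0.3, 5.8]
gripper_width: 0.0586
finger_force: 66.9
pos [ 0.6243 -0.2916  0.0083] yhead -0.00 tilt [ 0.0033 -0.002  -1.    ] q [-0.53  0.74  0.09  0.92 -0.    1.04] t 43.0
go [ 0.0036 -0.0043  0.0042]
turn [ 0.0033  0.002  -0.    ]
tool_pos: [0.6218, -0.2902, 0.1573]
ee_rot: [-2.22, -2.22, 0.001]
wrist_force: [0.4, -0.9, -1.0]
gripper_width: 0.0589
finger_force: 66.0
time_s: 43.75
cam [ 0.6235 -0.2252  0.3099]
[ 0.6217 -0.3257] [266.2 147.2  90.1] (196, 59, 234, 378)
w16 (np.float64(209.9655172413793), np.int32(60)) far lip end in tool axes [[ 0.0796 -0.0251]]
w16 (np.float64(415.4642857142857), np.int32(59)) far lip end in tool axes [[0.0798 0.0246]]
pos [ 0.622  -0.2903  0.1645] yhead -0.00 tilt [-0.002   0.0011 -1.    ] q [-0.53  0.64  0.33  1.27 -0.    1.04] t 43.9
go [ 0.2985 -0.1491  0.0051]
turn [-0.0019 -0.0013 -0.1582]
```

```bash
python3 jog.py '{"increments":[[0.05, 0.03, -0.015, 0, 0, 0, -0.03], [0.05, 0.07, -0.035, 0, 0, 0, -0.06], [0.05, 0.11, -0.055, 0, 0, 0, -0.1], [0.05, 0.15, -0.075, 0, 0, 0, -0.14], [0.05, 0.19, -0.095, 0, 0, 0, -0.158]]}' 60|head -2; python3 jog.py '{"increments":[[0.05, 0, 0, 0, 0, 0, 0]]}'|head -1; python3 go.py 0.4729 0.0082 0.16 9.06
```

```text
time_s: 44.35
tool_pos: [0.5245, -0.0986, 0.1628]
time_s: 44.45
pos [ 0.5212 -0.0951  0.1623] yhead 9.34 tilt [-0.0107  0.005  -0.9999] q [-0.3   0.33 -0.17  1.08  0.    1.11] t 44.5
go [ 0.1097 -0.0309  0.0033]
turn [-0.0098 -0.0067  0.0049]
```

```bash
python3 jog.py '{"increments":[[0.05, 0.03, -0.01, 0, 0, 0, 0], [0.05, 0.065, -0.02, 0, 0, 0, 0], [0.05, 0.095, -0.028, 0, 0, 0, 0], [0.05, 0.109, -0.03, 0, 0, 0, 0], [0.05, 0.109, -0.03, 0, 0, 0, 0]]}' 60|head -2; python3 jog.py '{"increments":[[0.05, 0, 0, 0, 0, 0, 0], [0.05, 0, 0, 0, 0, 0, 0]]}'|head -1; python3 go.py 0.4729 0.0082 0.12 9.06
```

```text
time_s: 44.95
tool_pos: [0.4794, 0.0033, 0.1643]
time_s: 45.15
pos [0.4816 0.0011 0.1655] yhead 8.98 tilt [-0.0002 -0.0006 -1.    ] q [-0.13  0.22 -0.31  1.04 -0.    1.28] t 45.1
go [ 0.0084 -0.0075  0.0455]
turn [-0.0003  0.0006 -0.0013]
```

```bash
python3 jog.py '{"increments":[[0.05, 0.008, -0.007, 0.015, 0, 0, 0], [0.05, 0.008, -0.0075, 0.03, 0, 0, 0], [0.05, 0.008, -0.0075, 0.041, 0, 0, 0], [0.05, 0.008, -0.0075, 0.045, 0, 0, 0], [0.05, 0.008, -0.0075, 0.045, 0, 0, 0]]}' |sed -n '2p;4p'; python3 jog.py '{"increments":[[0.05, 0, 0, 0, 0, 0, 0], [0.05, 0, 0, 0, 0, 0, 0]]}'|sed -n '2p;4p';python3 go.py 0.4729 0.0082 0.113 9.06
```

```text
tool_pos: [0.4722, 0.0084, 0.1204]
wrist_force: [-0.9, 0.7, -1.5]
tool_pos: [0.4731, 0.0087, 0.1216]
wrist_force: [0.9, -0.3, -1.2]
pos [0.4731 0.0087 0.1216] yhead 9.04 tilt [ 0.0014 -0.0003 -1.    ] q [-0.12  0.24 -0.41  0.92 -0.    1.3 ] t 45.9
go [-0.0004 -0.0003  0.0086]
turn [ 0.0014  0.0005 -0.0004]
```

```bash
python3 jog.py '{"increments":[[0.05, 0, 0, 0.002, 0, 0, 0], [0.05, 0, 0, 0.004, 0, 0, 0], [0.05, 0, 0, 0.006, 0, 0, 0], [0.05, 0, 0, 0.006, 0, 0, 0]]}'|sed -n '2p;4p'; python3 jog.py '{"increments":[[0.05, 0, 0, 0.001, 0, 0, 0], [0.05, 0, 0, 0.0015, 0, 0, 0], [0.05, 0, 0, 0.0015, 0, 0, 0]]}'|sed -n '2p;4p'; python3 jog.py '{"increments":[[0.05, 0, 0, 0.0005, 0, 0, 0], [0.05, 0, 0, 0.001, 0, 0, 0], [0.05, 0, 0, 0.001, 0, 0, 0]]}'|sed -n '2p;4p'
```

```text
tool_pos: [0.4721, 0.009, 0.1146]
wrist_force: [0.2, -0.1, -1.4]
tool_pos: [0.4724, 0.0089, 0.1134]
wrist_force: [-0.4, 0.6, -2.0]
tool_pos: [0.4725, 0.0089, 0.1132]
wrist_force: [-2.2, -0.3, 6.3]
```

Contact at 0.113, so it is seated. I release, back off and check.

```bash
python3 jog.py '{"increments":[[0.05, 0, 0, 0, 0, 0, 0], [0.085, 0, 0, 0, 0, 0, 0], [0.085, 0, 0, 0, 0, 0, 0], [0.085, 0, 0, 0, 0, 0, 0], [0.085, 0, 0, -0.03, 0, 0, 0]]}'|sed -n '2p;4p;5p'; python3 jog.py '{"increments":[[0.085, 0, 0, -0.04, 0, 0, 0], [0.085, 0, 0, -0.08, 0, 0, 0], [0.085, -0.04, 0, -0.1, 0, 0, 0], [0.085, -0.09, 0, -0.1, 0, 0, 0], [0.085, -0.14, 0, -0.1, 0, 0, 0]]}'|head -2; python3 jog.py '{"increments":[[0.085, -0.05, 0, 0, 0, 0, 0], [0.085, -0.1, 0, 0, 0, 0, 0], [0.085, -0.14, 0, 0, 0, 0, 0], [0.085, -0.14, 0, 0, 0, 0, 0]]}'|head -2; python3 - <<'E'
from h import *
t,s=cam("top"),cam("side")
def z(c,k,h): r=rect(c,k,h); return r[0].round(4),np.round(r[1:],1)
sx=np.array([-.1575,.9875]);sy=np.array([-.9875,-.1575]);c0=np.array([.4705,.023])
for n,c in(("top",t),("side",s)):
    for k in blobs(mask(c["color"],'blue'),600):
        r=rect(c,k,.14)
        if 130<r[1]<230 and r[2]<90: print(n,'blue on stack',r[0],np.round(r[1:],1),'along',(r[0]-c0)@sx,'across',(r[0]-c0)@sy)
o=np.zeros((600,800,3),np.uint8)
o[:480,:400]=cv2.resize(t["color"][240:360,60:330],(400,178))[:0].shape[0] if 0 else 0
a=cv2.resize(t["color"][230:370,60:330],(800,415));o[:300,:578]=cv2.resize(a,(578,300))
b=cv2.resize(s["color"][240:480,310:460],(400,640))[:600] if 0 else s["color"][200:480,310:460]
b=cv2.resize(b,None,fx=2,fy=2);o[:560,500:800]=b[:560]
o[300:600,:400]=cv2.resize(t["color"],(400,300))
cv2.imwrite("pics/fin.png",o[:,:,::-1])
E
```

```text
tool_pos: [0.4692, 0.0092, 0.1394]
wrist_force: [-0.2, -0.4, -0.7]
gripper_width: 0.0848
time_s: 47.85
tool_pos: [0.4955, -0.1308, 0.2438]
time_s: 48.25
tool_pos: [0.5167, -0.2727, 0.2413]
top blue on stack [0.47068265 0.01855136] [133.3  57.8  98.3] along -0.004421794176101688 across 0.0005202954196929756
side blue on stack [0.47139856 0.02099502] [179.2  58.6  98.5] along -0.00212144285202027 across -0.000571542911529581
```

View pics/fin.png

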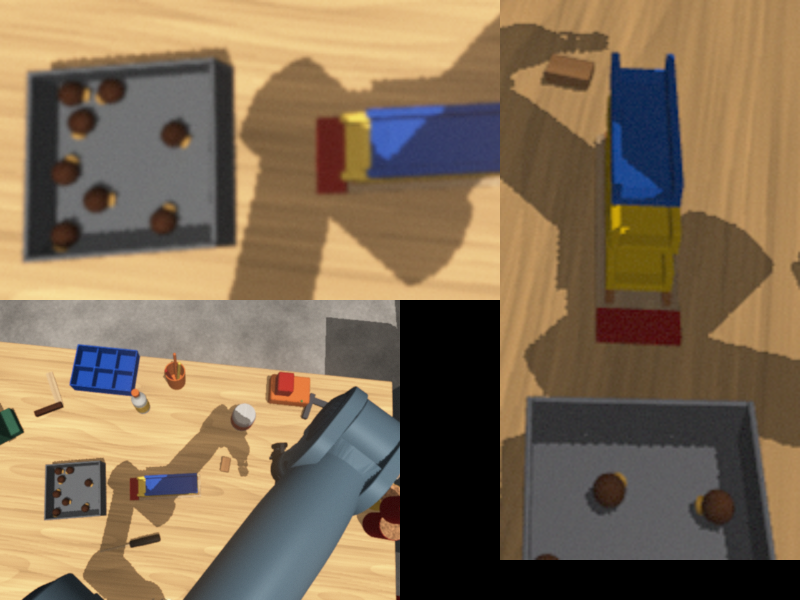

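All 8 balls lie in the bin and the four trays are stacked alternately. One last numeric check of the stagger from the end edges.

```bash
python3 - <<'E'
from h import *
HSV['blue2']=((100,80,30),(130,255,255)); HSV['y2']=((18,90,40),(36,255,255))
sx=np.array([-.1575,.9875]);c0=np.array([.4705,.023])
t,s=cam("top"),cam("side")
for n,c in(("top",t),("side",s)):
  for col,h in(('blue2',.14),('y2',.11)):
    m=mask(c["color"],col)
    for k in blobs(m,80):
        P=plane(c,k,h); 
        if np.linalg.norm(P.mean(0)-c0)<.14 and abs(P.mean(0)[0]-.47)<.05: a=(P-c0)@sx*1000; print(n,col,'along from %.1f to %.1f'%(a.min(),a.max()))
st_=manip.state(); print(st_['time_s'],st_['tool_pos'])
E
```

```text
top blue2 along from -92.9 to 62.6
side blue2 along from -91.5 to 87.6
side y2 along from -201.8 to 336.1
48.45 [ 0.51621309 -0.26661237  0.24230242]
```

The blue tray spans -93 to +63 mm along the stand, so its middle is at -15 mm as intended. I hand the job in.

```bash
python3 -c "
from workcell import manip
print(manip.close_job())"
```

```text
the job is handed in; nothing more can be done
None
```

All 8 knobs are in the bin, and the four trays (three yellow, then blue on top) are stacked keel-down and staggered alternately about 15 mm; the job was handed in at about 48 s, and no verdict came back.

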